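# Swap the tin at the back of the tea rack

### The arm

A 7-joint arm with a two-finger parallel gripper is mounted at the origin on a cart in front of the work surface, level with it; the furniture and walls round the work are solid. World frame = base frame: x ahead of the robot, y to its left, z up, the work surface at z = 0. Lengths are in m, angles in rad, forces in N, time in s.
With the tool pointing down it reaches from about 0.35 to 0.9 m from the base axis. Payload 7.2 kg.
Tool frame: the origin (TCP) lies midway between the tips of the shut fingers; the grasp point (between the pads) lies manip.grasp_offset behind it (manip.grasp_offset is the distance from the TCP to the grasp point, in m); z points along the fingers, y is the direction in which the jaws open and shut (so a half turn about z gives the same grasp; the last joint's range is limited). The gripper opens to 85 mm and grips with 20 to 120 N. Pads are 22 mm wide; open, the fingers measure 114 mm over their backs; the gripper's body (76 mm by 85 mm) begins 54 mm behind the grasp point. The pads swing forward as they close: fully open they stand 13 mm farther back than shut.
Start: joints at [-1.266, 0.411, -0.013, 1.596, 0.006, 1.134, -0.082], TCP at [0.228, 0.582, 0.231] pointing down, gripper open.
Joint ranges: [-2.95, 2.95], [-0.29, 1.99], [-1.47, 1.44], [0.14, 2.54], [-1.03, 4.17], [0.13, 1.85], [-2.86, 2.86]. Speed limits (rad/s): [2.39, 2.39, 3.01, 3.01, 3.14, 3.14, 3.14].

### API

Orientations are given as a unit quaternion [w, x, y, z].
In Python, from workcell import readout, optics, manip gives the robot as it stands.
- The arm moves only by the tool arm_command, never from a script. Its argument "steps" is a list of rows, each a list of 7 numbers: the shift along the tool's x, y, z in cm, then the turn, a rotation vector about the tool's x, y, z in rad, then the closure, from 0 (fully open) to 1 (shut). In form: [[tx, ty, tz, wx, wy, wz, grip], ...]. A call has 1 to 8 rows; each row is the pose to reach, as a shift and turn from the pose measured when the call began, along the tool's axes at that moment; what a row does not reach only later rows make up. A row lasts 1/12 s, in which the tool goes at most 41.7 mm and 7.16 degrees, less where a joint would pass 70% of its speed; a pose out of reach is approached as far as the arm can. A call with a gripper value outside its range is refused whole. The fingers move at their own pace and stop on an object; "force" is the grip in N (left out, the last holds). Time passes only in rows, so rows that repeat a pose let the fingers close. It gives the time, the measured TCP pose, the force and the opening at its end, in the units of the state.
- readout.observe(): the state, without advancing time (a new reading comes with each control period).
- optics.capture(name): name is "side" or "top" or "wrist"; returns a dict with "image" (480x640x3 uint8, red, green, blue), "depth" (480x640 float32, m along the optical axis (not along the pixel's ray), 0 where there is no reading), "intrinsics" (3x3 intrinsics, pixels), "distortion" ([k1, k2, p1, p2, k3] as OpenCV has them; the pictures are not rectified), "position" and "attitude" of the camera in the world. Camera axes: x right, y up, looking along -z (the intrinsics and any distortion apply to the point x, -y, -z); pixel columns grow to the right and rows downward; lengths in m; the calibration is good to about 2 mm. A picture is of the moment at which its call begins.
- manip.hand_in(): hands the job in, once; it reports no verdict.
The state is a dict: "clock": time; "q": joint angles; "joint_velocities": joint speeds; "tau": joint torques, N m; "position": TCP position; "tcp_rot": TCP orientation; "wrist_force": force on the tool from outside, world axes, zero at the start; "ft_torque": the same for the moment, N m; "gripper_width": finger opening in m.
Only numpy, scipy, OpenCV 4.12 (cv2) and the standard library are available. Lean on these libraries where they do the work, as an engineer would, in place of code of your own. Each camera call takes 0.05 s, during which the arm holds its last target.

### The job

Swap the white medium tin at the back of the wooden tea rack for the smallest tin. The tall cream tin and the glass clip-top jar stand in the way: set both aside on the dark wooden board first, then stand the white tin in the middle of the round cork coaster on the tray and the smallest tin on the rack's rear cork spot where the white one stood, and only then put the tall tin and the jar back exactly where each of them was. Keep everything upright, and leave the bottle stopper and the tealight at the front of the worktop where they are.

Things in the scene. Friction and masses are not known exactly. Their poses are not given: they have to be found in the camera images.
- tea_rack: Low rack of pale wood, fixed. Origin: centre of its underside, x towards its back. Base 132 (x) x 204 (y) x 10 mm: things on it stand at z = 10 mm; at the back an upright board (x = 56 to 66 mm, top z = 64 mm). Flat cork spots in the base: rear spot at x = 16, y = 0 mm; front spots at x = -18, y = +64 and -64 mm, one under the tall tin, one under the jar (either way round). Yaw within 0.2 rad.
- side_board: Plain dark wooden board lying on the worktop, fixed, 160 mm (x) by 190 mm (y), 12 mm thick, empty at the start: the place for what is set aside. Origin: centre of its underside; its top is at z = 12 mm. (Mind the wall cabinets over the worktop: about 0.65 m ahead of the base and beyond, from 0.5 m above the worktop up; do not swing the wrist into them.)
- coaster: Round cork coaster, 86 mm across and 5 mm thick, fixed in one half of a grey metal tray (158 x 196 mm, rim 12 mm high, floor 4 mm above the worktop). Origin: centre of its underside; its top is at z = 5 mm in its own frame, 9 mm above the worktop.
- caddy_1: Tall cream tea tin with grey metal lid, round, 68 mm diameter, 98 mm high, 0.19 kg, lid fixed. Origin: centre of its underside, z up along its axis. Starts on a front spot of the rack.
- clip_jar_1: Closed glass clip-top jar, round, body 64 mm diameter (70 mm over wire clip and hinge), 117 mm high, about 0.42 kg, lid fixed. Origin: centre of its underside, z up its axis. Clip and hinge at its own -x and +x; its plain sides (+y, -y) face the rack's front and back (within 0.15 rad) at the start. Starts on a front spot of the rack.
- caddy_2: White medium tea tin with grey metal lid, round, 62 mm diameter, 80 mm high, 0.19 kg, lid fixed. Origin: centre of its underside, z up along its axis. Starts on the rear spot of the rack; about 6 mm separate it from the tall tin and from the jar, 9 mm from the back board.
- caddy_3: Smallest tea tin, cream with a grey metal lid, round, 56 mm diameter, 62 mm high, 0.19 kg, lid fixed. Origin: centre of its underside, z up along its axis. Starts on the tray's floor (4 mm above the worktop) beside the coaster, about 94 mm from the coaster's centre.
- bottle_stopper_1: Bystander: bottle stopper of wood and brass standing on its knob, 33 mm diameter, 52 mm high, beside the worktop's front edge, straight ahead of the robot (others like it farther to the side do not matter). Origin: centre of its underside. To be left alone.
- tealight_1: Bystander: tealight in a metal cup, 39 mm diameter, 19 mm high, beside the worktop's front edge, straight ahead of the robot (others like it farther to the side do not matter). Origin: centre of its underside. To be left alone.
Mind the look-alikes: they are no part of the job. Leave any turquoise look-alike of the caddy_1 alone.

How it is judged:
By the outcome, as a careful person would: the job done as asked, in the order asked, and still so for the second after the job is handed in, with the robot touching nothing.
It also fails if it takes over 128 s, if anything falls off the work surface, if the arm or the gripper's body presses on something with over 40 N, if the wrist force passes 120 N, or if a joint passes its speed limit or range.

## Working session

There is one attempt and no reset: what is moved stays moved. The work goes in short steps, Python scripts to look and compute and a tool call to move; the robot and the scene stay as the last step left them, time stands still between calls to the robot, and variables do not carry over. Pictures are saved under pics/ and viewed, and the job is handed in when it is done.

Besides the shell and the picture viewer there is one more tool, called after "Call:" in YAML: its name, and indented under it one key for each argument. arm_command: Moves the arm, as the interface text tells. Its arguments: {"type":"object","properties":{"steps":{"type":"array"},"force":{"type":"number"}},"required":["steps"]}

```bash
ls; mkdir -p pics; cat > h.py <<'E'
import numpy as np,cv2,pickle
from workcell import readout, optics, manip
from scipy.spatial.transform import Rotation as R
def snap(n,f):
    c=optics.capture(n); pickle.dump(c,open(f'pics/{f}.pkl','wb')); cv2.imwrite(f'pics/{f}.png',c['image'][:,:,::-1]); return c
def load(f): return pickle.load(open(f'pics/{f}.pkl','rb'))
def att(c):
    a=np.array(c['attitude'],float)
    return a if a.shape==(3,3) else R.from_quat(a[[1,2,3,0]]).as_matrix()
def rays(c,uv):
    p=cv2.undistortPoints(np.array(uv,float).reshape(-1,1,2),np.array(c['intrinsics']),np.array(c['distortion'])).reshape(-1,2)
    d=np.c_[p[:,0],-p[:,1],-np.ones(len(p))]
    return np.array(c['position']),d@att(c).T
def plane(c,uv,z):
    o,d=rays(c,uv); t=(z-o[2])/d[:,2]; return o+d*t[:,None]
def cloud(c):
    h,w=c['depth'].shape; v,u=np.mgrid[:h,:w]
    o,d=rays(c,np.c_[u.ravel(),v.ravel()]); return (o+d*c['depth'].reshape(-1,1)).reshape(h,w,3)
def proj(c,P):
    q=(np.array(P,float).reshape(-1,3)-np.array(c['position']))@att(c)
    q=q*[1,-1,-1]
    return cv2.projectPoints(q,np.zeros(3),np.zeros(3),np.array(c['intrinsics']),np.array(c['distortion']))[0].reshape(-1,2)
E
python3 - <<'E'
from h import *
print(readout.observe(), manip.grasp_offset)
for n in ['side','top','wrist']:
    c=snap(n,n+'0'); print(n,c['position'],c['attitude'],c['intrinsics'],c['distortion'])
E
```

```text
pics
{'clock': 0.0, 'q': array([-1.26623246,  0.41187952, -0.01269468,  1.59705452,  0.00556459,
        1.1342928 , -0.08217773]), 'joint_velocities': array([-3.69415705e-04, -7.29993443e-05,  5.75116296e-04,  5.98800279e-05,
        7.17869171e-04, -1.08631110e-03,  1.28806970e-03]), 'tau': array([-8.25265761e-04, -6.00611830e+01,  6.81553781e-01, -2.99413723e+01,
        1.38213541e-02,  1.03425936e-02,  2.92239986e-05]), 'position': array([0.22747585, 0.58159851, 0.23046156]), 'tcp_rot': array([-1.04475424e-04,  1.85296753e-01,  9.82682285e-01, -7.92723013e-04]), 'wrist_force': array([-0.74578869,  0.46145037, -0.65741819]), 'ft_torque': array([ 0.01244982, -0.05109009, -0.0351762 ]), 'gripper_width': 0.08574717934251981} 0.0187
side [ 0.0320324  -0.69952526  0.82254128] [ 0.88577977  0.40457219 -0.10105679 -0.203723  ] [[490.42794003   0.         324.63041919]
 [  0.         490.42794003 237.77393161]
 [  0.           0.           1.        ]] [-0.07486948  0.          0.          0.          0.        ]
top [0.22128139 0.11547725 1.87357058] [-0.70070112 -0.04422659  0.04213098  0.71083537] [[575.74114564   0.         317.32837137]
 [  0.         575.74114564 240.7820049 ]
 [  0.           0.           1.        ]] [-0.14239331  0.          0.          0.          0.        ]
wrist [0.15404623 0.61022842 0.37339945] [ 0.81543678 -0.12899358 -0.08744533  0.55747361] [[419.2196318    0.         327.90608809]
 [  0.         419.2196318  240.25019586]
 [  0.           0.           1.        ]] [-0.0911079  0.         0.         0.         0.       ]
```

View pics/side0.png

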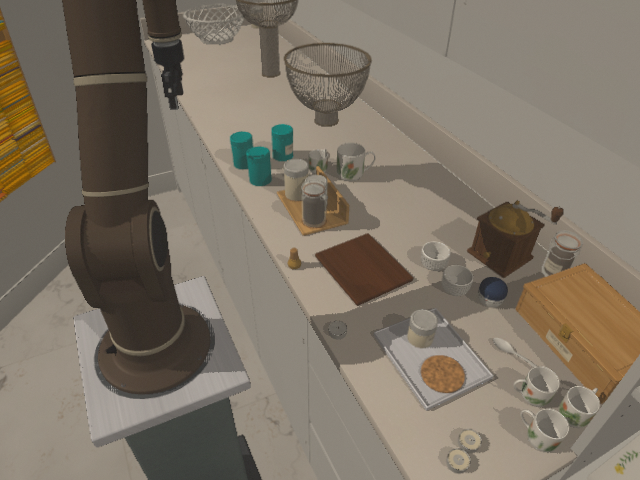

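View pics/top0.png

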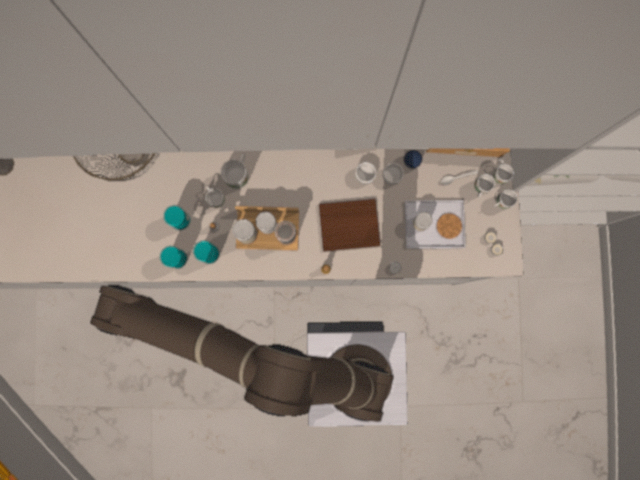

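View pics/wrist0.png

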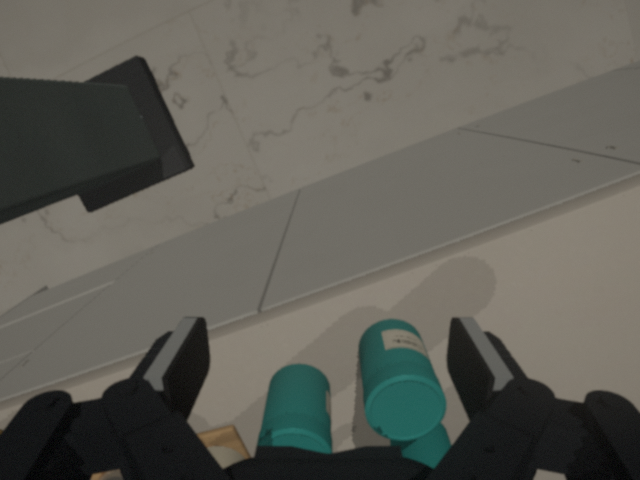

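The side view shows the rack at about (313,205), with the tall tin at (296,178), the jar at (314,203) and the white tin behind them. The board is at (363,267), and the tray has the small tin at (422,328) and the coaster at (443,374). Next I'll zoom in and measure.

```bash
python3 - <<'E'
from h import *
c=load('top0'); s=load('side0')
a=cv2.resize(c['image'][190:290,220:480],None,fx=3,fy=3,interpolation=cv2.INTER_CUBIC)
b=cv2.resize(s['image'][140:250,250:390],None,fx=4,fy=4,interpolation=cv2.INTER_CUBIC)
cv2.imwrite('pics/t0z.png',a[:,:,::-1]);cv2.imwrite('pics/s0z.png',b[:,:,::-1])
print('ztop at',[ (uv,cloud(c)[uv[1],uv[0]].round(3)) for uv in [(244,231),(265,222),(286,232),(423,221),(449,226),(350,225),(326,269),(394,269),(300,260)]])
print('side',[ (uv,cloud(s)[uv[1],uv[0]].round(3)) for uv in [(296,168),(314,190),(422,318),(443,374),(363,267),(293,250),(336,328),(450,300)]])
E
```

```text
ztop at [((244, 231), array([0.473, 0.347, 0.102])), ((265, 222), array([0.503, 0.283, 0.088])), ((286, 232), array([0.464, 0.215, 0.131])), ((423, 221), array([ 0.502, -0.218,  0.069])), ((449, 226), array([ 0.493, -0.314,  0.013])), ((350, 225), array([0.5  , 0.012, 0.016])), ((326, 269), array([0.356, 0.093, 0.039])), ((394, 269), array([ 0.354, -0.127,  0.017])), ((300, 260), array([ 0.39 ,  0.177, -0.008]))]
side [((296, 168), array([0.467, 0.333, 0.106])), ((314, 190), array([0.456, 0.197, 0.124])), ((422, 318), array([ 0.5  , -0.219,  0.064])), ((443, 374), array([ 0.489, -0.32 ,  0.009])), ((363, 267), array([0.496, 0.007, 0.01 ])), ((293, 250), array([0.352, 0.092, 0.051])), ((336, 328), array([ 0.354, -0.127,  0.009])), ((450, 300), array([ 0.626, -0.163,  0.001]))]
```

View pics/t0z.png

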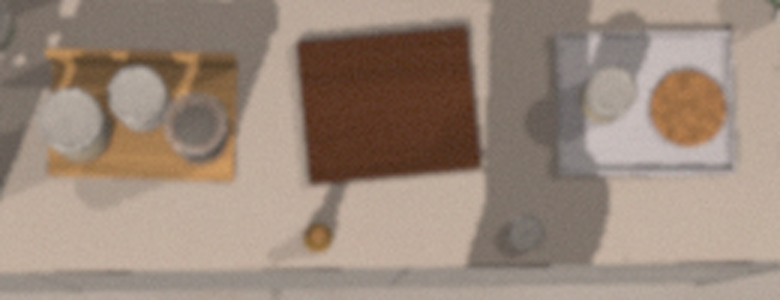

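View pics/s0z.png

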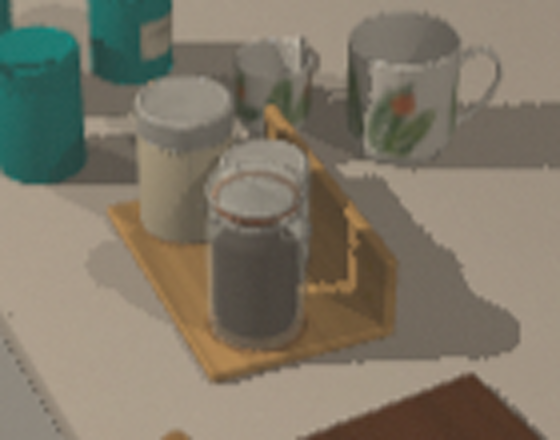

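```bash
cat >> h.py <<'E'
def st():
    o=readout.observe(); q=np.array(o['tcp_rot']); return o,np.array(o['position']),R.from_quat(q[[1,2,3,0]]).as_matrix()
def to(P,ydir=None,tilt=True):
    """shift in cm / rotvec in tool axes to reach pos P with tool y along angle ydir(rad, world), pointing down"""
    o,p,M=st(); t=M.T@(np.array(P)-p)*100
    if ydir is None: w=np.zeros(3)
    else:
        y=np.array([np.cos(ydir),np.sin(ydir),0]); z=np.array([0,0,-1.]); T=np.c_[np.cross(y,z),y,z]
        w=R.from_matrix(M.T@T).as_rotvec()
    print('clock %.2f pos'%o['clock'],p.round(4),'move',t.round(2),w.round(3),'rows>=',np.linalg.norm(t)/4.17,np.degrees(np.linalg.norm(w))/7.16,'w',round(o['gripper_width'],4),'F',o['wrist_force'].round(1))
E
python3 - <<'E'
from h import *
w=load('wrist0'); o,p,M=st()
print(M.T@(-att(w)[:,2]), M.T@(np.array(w['position'])-p))
to([0.40,0.15,0.42],0.0)
E
```

```text
[-3.07777607e-01  3.42181198e-04  9.51458264e-01] [ 0.07879377 -0.00037708 -0.14275745]
clock 0.15 pos [0.2275 0.5817 0.2306] move [-31.79 -33.95 -18.89] [-1.000e-03  1.000e-03  1.198e+00] rows>= 12.037934256453092 9.587293077417476 w 0.0852 F [ 0.4 -0.5 -0.1]
```

```bash
python3 - <<'E'
from h import *
to([0.46,0.34,0.32],0.0)
E
```

```text
clock 0.15 pos [0.2275 0.5817 0.2306] move [-30.46 -14.06  -8.91] [-1.000e-03  1.000e-03  1.198e+00] rows>= 8.323113480391823 9.587293077417476 w 0.0852 F [ 0.4 -0.5 -0.1]
```

Call:
arm_command:
  steps:
    - [-3, -1.4, -5, 0, 0, 0.12, 0]
    - [-7, -3.2, -8.9, 0, 0, 0.24, 0]
    - [-11, -5, -8.9, 0, 0, 0.36, 0]
    - [-15, -6.9, -8.9, 0, 0, 0.48, 0]
    - [-19, -8.7, -8.9, 0, 0, 0.6, 0]
    - [-23, -10.6, -8.9, 0, 0, 0.72, 0]
    - [-27, -12.4, -8.9, 0, 0, 0.84, 0]
    - [-30.5, -14.1, -8.9, 0, 0, 0.96, 0]

```text
clock: 0.82
position: [0.4363, 0.3641, 0.3198]
tcp_rot: [0.0, 0.62, 0.784, -0.0]
wrist_force: [0.4, 1.1, -1.0]
gripper_width: 0.0855
```

Call:
arm_command:
  steps:
    - [0, 0, 0, 0, 0, 0.12, 0]
    - [0, 0, 0, 0, 0, 0.24, 0]
    - [0, 0, 0, 0, 0, 0.24, 0]

```text
clock: 1.07
position: [0.4368, 0.3632, 0.3196]
tcp_rot: [0.0, 0.713, 0.702, -0.001]
wrist_force: [-0.4, 0.3, -0.2]
gripper_width: 0.0857
```

```bash
python3 - <<'E'
from h import *
to([0.46,0.34,0.32],0.0)
snap('wrist','w1'); print(st()[0]['q'].round(3)); to([0.46,-0.18,0.32],0)
E
```

```text
clock 1.07 pos [0.4368 0.3632 0.3196] move [-2.28  2.35 -0.04] [-0.001  0.001 -0.015] rows>= 0.7859405737738088 0.12307228085927951 w 0.0857 F [-0.4  0.3 -0.2]
[-1.034  0.252  0.318  1.628 -0.081  1.276 -0.708]
clock 1.12 pos [0.4362 0.364  0.3196] move [-5.438e+01  2.710e+00  1.000e-02] [-0.001  0.001 -0.006] rows>= 13.057242104569813 0.049485737034334586 w 0.0856 F [ 0.6  0.7 -0.3]
```

View pics/w1.png

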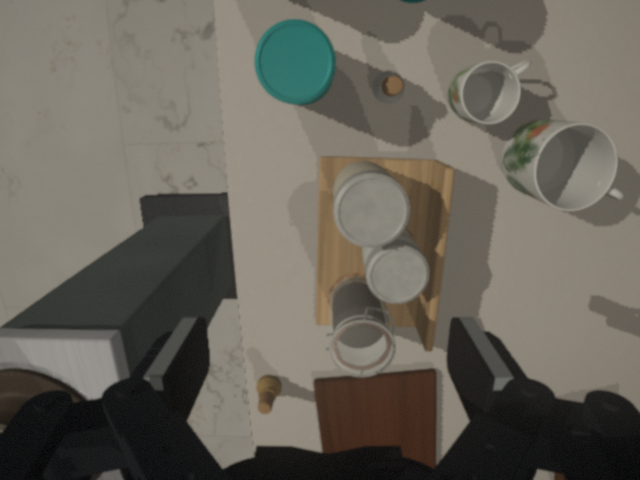

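```bash
python3 - <<'E'
from h import *
c=load('w1')
b=cv2.resize(c['image'][145:395,300:470],None,fx=3.2,fy=2.4*3.2/2.4*0.75,interpolation=cv2.INTER_CUBIC)
b=cv2.resize(c['image'][145:395,300:470],None,fx=2.4,fy=2.4,interpolation=cv2.INTER_CUBIC)
cv2.imwrite('pics/w1z.png',b[:,:,::-1])
g=cv2.cvtColor(c['image'],cv2.COLOR_RGB2GRAY)
h=cv2.HoughCircles(g,cv2.HOUGH_GRADIENT_ALT,1.2,15,param1=150,param2=0.7,minRadius=20,maxRadius=50)
print(h)
C=cloud(c)
for uv in [(372,209),(396,270),(362,345),(324,170),(330,310)]: print(uv,C[uv[1],uv[0]].round(4))
E
```

```text
[[[295.2       61.2       39.12085 ]
  [370.8      208.8       35.025623]
  [361.2      343.2       27.888767]
  [397.2      274.8       30.281792]
  [488.4       91.2       29.98233 ]
  [567.6      162.        45.518757]
  [357.6      316.8       31.651058]
  [537.6      160.8       35.411526]
  [ 90.       369.6       26.820404]]]
(372, 209) [0.4751 0.3546 0.1068]
(396, 270) [0.5011 0.2899 0.0894]
(362, 345) [0.4664 0.231  0.1268]
(324, 170) [0.4327 0.3748 0.0103]
(330, 310) [0.4371 0.233  0.0604]
```

View pics/w1z.png

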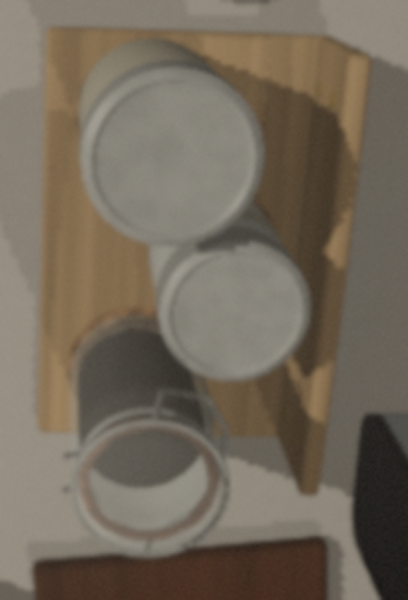

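```bash
python3 - <<'E'
from h import *
c=load('w1')
f=lambda u,v,z: plane(c,[(300+u/2.4,145+v/2.4)],z)[0]
t=f(172.5,154,.108);w=f(234.5,307,.09);j=f(152,482,.125)
print('tall',t,'white',w,'jar',j)
# sizes
print('diam',np.linalg.norm(f(81,154,.106)-f(264,154,.106)),np.linalg.norm(f(158,307,.088)-f(311,307,.088)))
a=f(47,28,.01);b=f(38,430,.01);print('corners',a,b,np.linalg.norm(a-b), 'yaw',np.arctan2(b[0]-a[0],a[1]-b[1]))
A=np.array([[-18,64],[16,0],[-18,-64]])/1e3; B=np.array([t,w,j])[:,:2]
am=A.mean(0);bm=B.mean(0);H=(A-am).T@(B-bm);th=np.arctan2(H[0,1]-H[1,0],H[0,0]+H[1,1]);
Rm=np.array([[np.cos(th),-np.sin(th)],[np.sin(th),np.cos(th)]]);print('fit yaw',th,'org',bm-Rm@am,'res',(B-((A-am)@Rm.T+bm))*1e3)
# rack corners expected
org=bm-Rm@am
for x,y in [(-66,102),(-66,-102)]: print(org+Rm@np.array([x,y])/1e3)
E
```

```text
tall [0.47488296 0.3547443  0.108     ] white [0.50279183 0.28708443 0.09      ] jar [0.46777694 0.22890817 0.125     ]
diam 0.06683040658797522 0.06196022760012238
corners [0.42817185 0.38915325 0.01      ] [0.41951074 0.18776796 0.01      ] 0.2015714487145706 yaw -0.042981181051735616
fit yaw -0.06404918853701438 org [0.48847024 0.28981893] res [[ 0.27946372 -0.09550463]
 [-1.64560513 -1.71041157]
 [ 1.3661414   1.8059162 ]]
[0.42913412 0.39583414]
[0.41607702 0.19225243]
```

```bash
python3 - <<'E'
from h import *
c=load('top0')
g=cv2.resize(c['image'][190:290,220:480],None,fx=6,fy=6,interpolation=cv2.INTER_CUBIC)[:,:,::-1]
cv2.imwrite('pics/tz1.png',g[:,:600]);cv2.imwrite('pics/tz2.png',g[:,560:1340])
E
```

```text
(no output)
```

View pics/tz1.png

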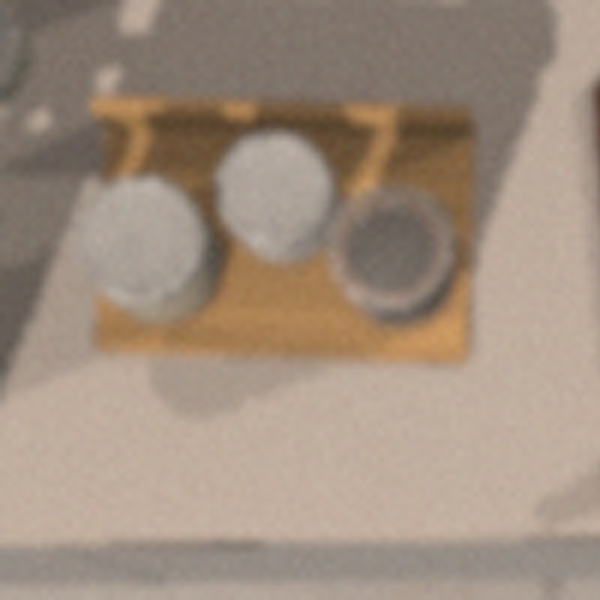

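View pics/tz2.png

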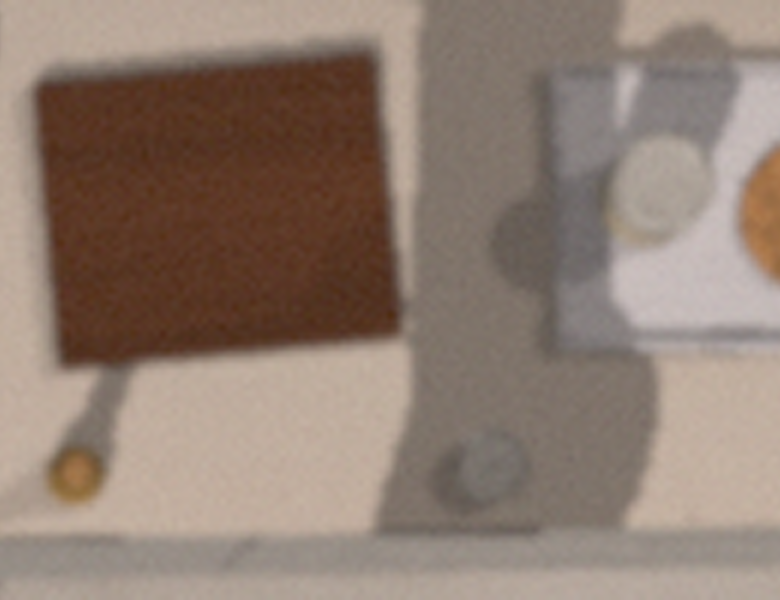

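```bash
python3 - <<'E'
from h import *
c=load('top0')
# cv2.resize pixel centers: src=(dst+.5)/6-.5
f=lambda u,v,z: plane(c,[(220+(u+.5)/6-.5,190+(v+.5)/6-.5)],z)[0].round(4)
print('tall',f(144,240,.108),'white',f(275,189,.09),'jar',f(393,246,.125))
a=f(98,353,.01);b=f(467,362,.01);print('rack fr',a,b,np.linalg.norm(a-b),np.arctan2(b[0]-a[0],a[1]-b[1]))
B=[f(560+u,v,.012) for u,v in [(38,84),(378,50),(400,333),(63,366)]];print('board',B,np.mean(B,0),np.linalg.norm(B[0]-B[1]),np.linalg.norm(B[1]-B[2]))
print('small',f(560+662,187,.066), 'stopper',f(560+76,470,.045),'tealight',f(560+490,465,.019))
for n,z in [('top0',.009),('side0',.009)]:
    s=load(n); hsv=cv2.cvtColor(s['image'],cv2.COLOR_RGB2HSV); r=plane(s,np.c_[np.mgrid[:480,:640][1].ravel(),np.mgrid[:480,:640][0].ravel()],z).reshape(480,640,3)
    m=((hsv[...,1]>100)&(hsv[...,0]<20)&(hsv[...,0]>6)&(abs(r[...,0]-.49)<.08)&(abs(r[...,1]+.32)<.08)).astype(np.uint8)
    k,_=cv2.findContours(m,0,cv2.CHAIN_APPROX_NONE); k=max(k,key=cv2.contourArea).reshape(-1,2)
    P=plane(s,k,z)[:,:2]; (cc,rr)=cv2.minEnclosingCircle(P.astype(np.float32)*1000); e=cv2.fitEllipse((P*1000).astype(np.float32));print(n,'coaster',cc,rr,e)
s=load('side0')
b=cv2.resize(s['image'][290:420,360:510],None,fx=4,fy=4,interpolation=cv2.INTER_CUBIC);cv2.imwrite('pics/s0t.png',b[:,:,::-1])
b=cv2.resize(s['image'][150:240,270:360],None,fx=6,fy=6,interpolation=cv2.INTER_CUBIC);cv2.imwrite('pics/s0r.png',b[:,:,::-1])
E
```

```text
tall [0.4765 0.3477 0.108 ] white [0.505  0.2813 0.09  ] jar [0.469  0.2176 0.125 ]
rack fr [0.4289 0.3857 0.01  ] [0.4212 0.1846 0.01  ] 0.20124736023113446 -0.038270712934096354
board [array([0.573 , 0.1113, 0.012 ]), array([ 0.5894, -0.0756,  0.012 ]), array([ 0.4329, -0.0833,  0.012 ]), array([0.4176, 0.1   , 0.012 ])] [0.503225 0.0131   0.012   ] 0.1876181494418917 0.15668931042033468
small [ 0.5028 -0.2196  0.066 ] stopper [0.3585 0.0943 0.045 ] tealight [ 0.3597 -0.1293  0.019 ]
top0 coaster (495.23095703125, -315.1362609863281) 40.434326171875 ((494.9403076171875, -314.8077087402344), (77.49524688720703, 78.50033569335938), 22.290517807006836)
side0 coaster (489.57476806640625, -317.42144775390625) 42.78769302368164 ((489.4141540527344, -317.6802978515625), (82.34062194824219, 83.76392364501953), 101.67936706542969)
```

View pics/s0t.png

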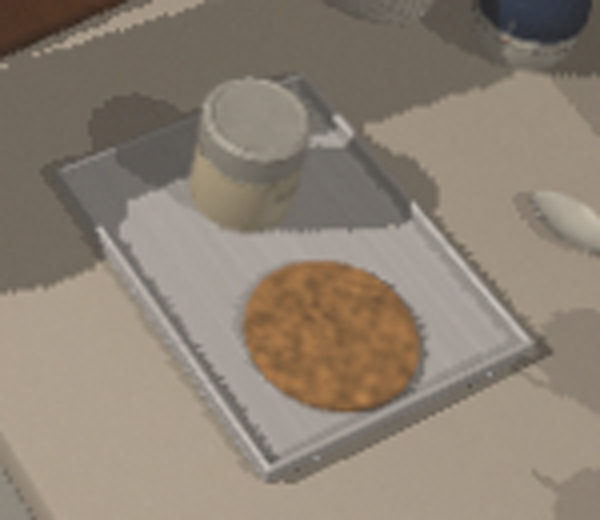

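View pics/s0r.png

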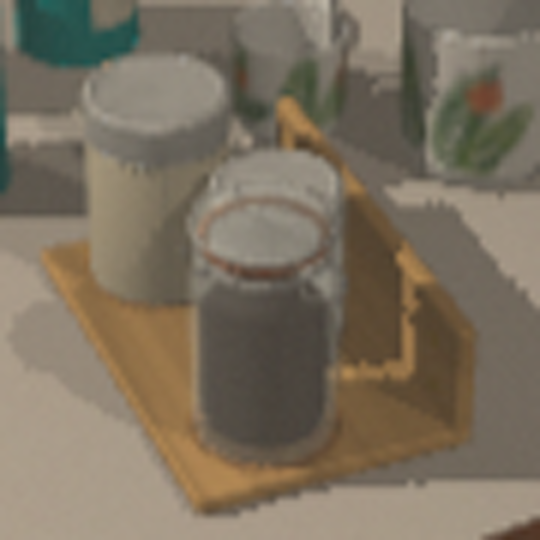

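```bash
python3 - <<'E'
from h import *
s=load('side0')
f=lambda u,v,z: plane(s,[(270+(u+.5)/6-.5,150+(v+.5)/6-.5)],z)[0].round(4)
print('tall',f(157,100,.108),'jar',f(266,238,.125), 'rack fr',f(42,257,.01),f(205,507,.01))
print('small',plane(s,[(360+257/4,290+121/4)],.066))
to([.4757,.35,.26],-.045)
E
```

```text
tall [0.4691 0.3385 0.108 ] jar [0.4571 0.1987 0.125 ] rack fr [0.4245 0.3779 0.01  ] [0.4185 0.178  0.01  ]
small [[ 0.49888806 -0.22711449  0.066     ]]
clock 1.12 pos [0.4362 0.364  0.3196] move [-1.37  3.96  5.95] [-0.001  0.001  0.039] rows>= 1.7461688025912536 0.31192172342157476 w 0.0856 F [ 0.6  0.7 -0.3]
```

Call:
arm_command:
  steps:
    - [-0.7, 2, 3, 0, 0, 0.02, 0]
    - [-1.4, 4, 6, 0, 0, 0.04, 0]
    - [-1.4, 4, 6, 0, 0, 0.04, 0]
    - [-1.4, 4, 6, 0, 0, 0.04, 0]

```text
clock: 1.45
position: [0.4755, 0.349, 0.2577]
tcp_rot: [0.0, 0.722, 0.692, -0.003]
wrist_force: [-0.4, 0.8, 0.8]
gripper_width: 0.0852
```

```bash
python3 - <<'E'
from h import *
to([.4757,.35,.26],-.045)
c=snap('wrist','w2')
print(st()[0]['joint_velocities'].round(3))
C=cloud(c); v,u=np.mgrid[:480,:640]
for n,(lo,hi) in {'tall':(.100,.114),'white':(.084,.096)}.items():
    m=(C[...,2]>lo)&(C[...,2]<hi)&(abs(C[...,0]-.49)<.06)&(C[...,1]>.24)&(C[...,1]<.4)&(c['depth']>0)
    P=C[m]; print(n,len(P),np.median(P[:,2]),P[:,:2].min(0),P[:,:2].max(0))
E
```

```text
clock 1.45 pos [0.4755 0.349  0.2577] move [ 0.1   0.02 -0.23] [-0.003  0.004  0.002] rows>= 0.059987491931700596 0.046115611175918315 w 0.0852 F [-0.4  0.8  0.8]
[-0.013 -0.03  -0.006 -0.021 -0.002  0.004 -0.013]
tall 7072 0.10673568847767392 [0.44101285 0.24018844] [0.50797563 0.38595235]
white 4732 0.08875341659456007 [0.44146582 0.24000388] [0.53291708 0.385998  ]
```

View pics/w2.png

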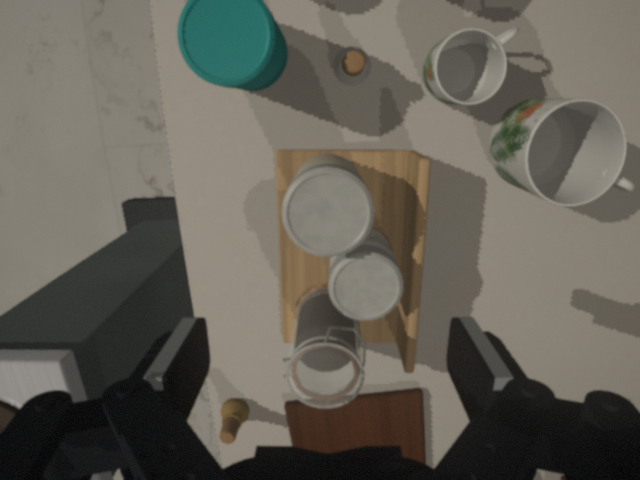

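```bash
python3 - <<'E'
from h import *
c=load('w2')
f=lambda u,v,z: plane(c,[(u,v)],z)[0].round(4)
print('tall',f(328,210.5,.107),'white',f(366.5,282,.089),'jar',f(326,370,.125))
a=f(277,150,.01);b=f(283,342,.01);print(a,b,np.linalg.norm(a-b),np.arctan2(b[0]-a[0],a[1]-b[1]))
print(R.from_matrix(st()[2]).as_quat().round(4))
E
```

```text
tall [0.4754 0.3545 0.107 ] white [0.5037 0.2893 0.089 ] jar [0.4687 0.232  0.125 ]
[0.4295 0.3895 0.01  ] [0.4197 0.1874 0.01  ] 0.2023374656360013 -0.048452893132631236
[ 0.7219  0.692  -0.0013  0.    ]
```

Call:
arm_command:
  steps:
    - [0.2, 0, 4, -0.003, 0.004, 0, 0]
    - [0.2, 0, 8, -0.003, 0.004, 0, 0]
    - [0.2, 0, 12, -0.003, 0.004, 0, 0]
    - [0.2, 0, 12.5, -0.003, 0.004, 0, 0]
    - [0.2, 0, 12.5, -0.003, 0.004, 0, 0]

```text
clock: 1.92
position: [0.4737, 0.3524, 0.1336]
tcp_rot: [-0.001, 0.721, 0.693, -0.0]
wrist_force: [0.8, 0.5, 1.1]
gripper_width: 0.0852
```

```bash
python3 - <<'E'
from h import *
to([.4755,.351,.052],-.045)
c=snap('wrist','w3')
E
```

```text
clock 1.92 pos [0.4737 0.3524 0.1336] move [-0.13  0.2   8.16] [-0.002 -0.     0.006] rows>= 1.9579120628452886 0.04700649134063844 w 0.0852 F [0.8 0.5 1.1]
```

View pics/w3.png

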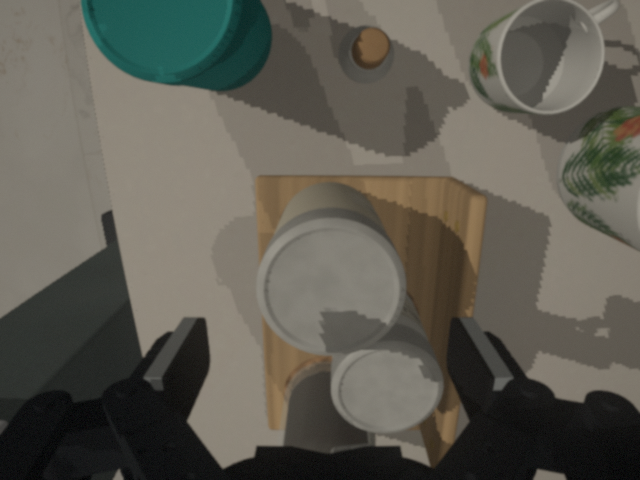

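```bash
python3 - <<'E'
from h import *
c=load('w3')
f=lambda u,v,z: plane(c,[(u,v)],z)[0].round(4)
print('tall',f(332,284.5,.107),'white',f(387,378,.089)); a=f(256,177,.01);print('rack',a)
print('pad pix', proj(c,[.4737,.3524,.1336]),proj(c,[.4737,.3524,.107]),proj(c,[.4737,.3524,.07]))
E
```

```text
tall [0.4757 0.3556 0.107 ] white [0.5029 0.2921 0.089 ]
rack [0.4289 0.3891 0.01  ]
pad pix [[327.6300674 320.6738555]] [[327.77559871 291.35926027]] [[327.92309167 261.62658836]]
```

Call:
arm_command:
  steps:
    - [0.2, 0.2, 0, 0, 0, 0.006, 0]
    - [0.2, 0.2, 4, 0, 0, 0.006, 0]
    - [0.2, 0.2, 7, 0, 0, 0.006, 0]
    - [0.2, 0.2, 8.2, 0, 0, 0.006, 0]
    - [0.2, 0.2, 8.2, 0, 0, 0.006, 0]
    - [0.2, 0.2, 8.2, 0, 0, 0.006, 0]

```text
clock: 2.47
position: [0.4785, 0.356, 0.0555]
tcp_rot: [-0.0, 0.723, 0.691, 0.002]
wrist_force: [0.2, 0.6, 0.4]
gripper_width: 0.0854
```

```bash
python3 - <<'E'
from h import *
to([.4757,.3545,.052],-.045)
c=snap('wrist','w4')
E
```

```text
clock 2.47 pos [0.4785 0.356  0.0555] move [-0.16 -0.28  0.35] [ 0.003 -0.004 -0.001] rows>= 0.11443618820578229 0.04008606247180151 w 0.0854 F [0.2 0.6 0.4]
```

View pics/w4.png

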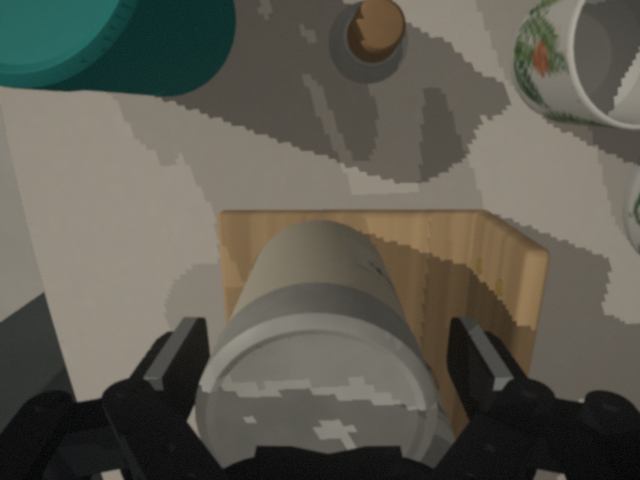

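Call:
arm_command:
  steps:
    - [-0.1, -0.3, 0.3, 0.003, -0.004, 0, 0]
    - [-0.1, -0.3, 0.3, 0.003, -0.004, 0, 0]
    - [-0.1, -0.3, 0.3, 0.003, -0.004, 0, 0]

```text
clock: 2.77
position: [0.4764, 0.356, 0.0544]
tcp_rot: [-0.0, 0.723, 0.691, 0.002]
wrist_force: [-0.0, -0.1, -0.3]
gripper_width: 0.0851
```

```bash
python3 - <<'E'
from h import *
for i in range(4): to([.4757,.3545,.052],-.045); optics.capture('top')
E
```

```text
clock 2.77 pos [0.4764 0.356  0.0544] move [-0.16 -0.06  0.24] [ 0.002 -0.003 -0.001] rows>= 0.07083388950759263 0.02688982598585627 w 0.0851 F [-0.  -0.1 -0.3]
clock 2.82 pos [0.4762 0.3559 0.0541] move [-0.14 -0.05  0.21] [ 0.002 -0.002 -0.001] rows>= 0.06191621203879681 0.023444107427438857 w 0.0855 F [-0.5 -0.6 -0.9]
clock 2.87 pos [0.4761 0.3557 0.0539] move [-0.12 -0.04  0.19] [ 0.001 -0.002 -0.001] rows>= 0.05438472224720549 0.020757797462536767 w 0.0854 F [-0.1  0.1 -0.3]
clock 2.92 pos [0.4761 0.3556 0.0536] move [-0.11 -0.03  0.16] [ 0.001 -0.001 -0.001] rows>= 0.047459796765702854 0.018118991671253994 w 0.0857 F [ 0.6 -0.  -0.3]
```

Call:
arm_command:
  steps:
    - [0, 0, 0, 0, 0, 0, 0.15]
    - [0, 0, 0, 0, 0, 0, 0.3]
    - [0, 0, 0, 0, 0, 0, 0.5]
    - [0, 0, 0, 0, 0, 0, 0.5]
    - [0, 0, 0, 0, 0, 0, 0.5]
    - [0, 0, 0, 0, 0, 0, 0.5]
  force: 40

```text
clock: 3.47
position: [0.4759, 0.3556, 0.0538]
tcp_rot: [-0.0, 0.723, 0.691, 0.001]
wrist_force: [-1.8, -0.5, 5.7]
gripper_width: 0.0654
```

```bash
python3 - <<'E'
from h import *
to([.4757,.3545,.052],-.045)
c=snap('wrist','w5')
E
```

```text
clock 3.47 pos [0.4759 0.3556 0.0538] move [-0.11 -0.02  0.18] [ 0.001 -0.002 -0.001] rows>= 0.05078408636840232 0.016824047263578425 w 0.0654 F [-1.8 -0.5  5.7]
```

View pics/w5.png

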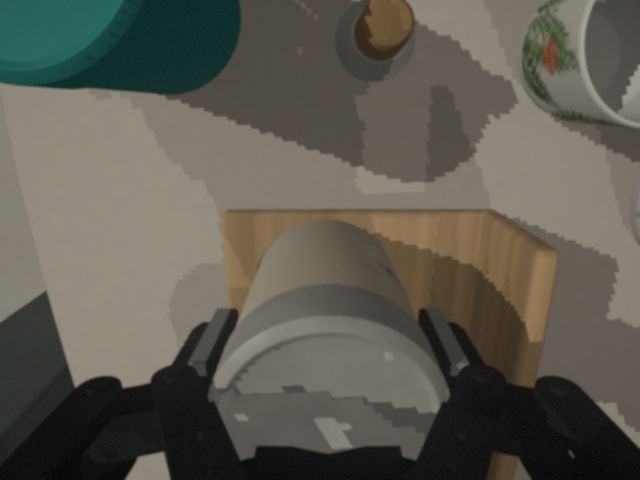

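Call:
arm_command:
  steps:
    - [0, 0, -1, 0, 0, 0, 0.5]
    - [0, 0, -4, 0, 0, 0, 0.5]
    - [0, 0, -8, 0, 0, 0, 0.5]
    - [0, 0, -12, 0, 0, 0, 0.5]
    - [0, 0, -15, 0, 0, 0, 0.5]
    - [0, 0, -15, 0, 0, 0, 0.5]

```text
clock: 4.02
position: [0.4787, 0.357, 0.2111]
tcp_rot: [-0.0, 0.723, 0.69, 0.006]
wrist_force: [1.3, 0.4, -1.8]
gripper_width: 0.065
```

```bash
python3 - <<'E'
from h import *
to([.499,.056,.203],-.045)
to([.499,.056,.20],0)
c=snap('wrist','w6')
E
```

```text
clock 4.02 pos [0.4787 0.357  0.2111] move [-29.97   3.43   0.57] [ 0.008 -0.009 -0.002] rows>= 7.236392125436676 0.09936597436657314 w 0.065 F [ 1.3  0.4 -1.8]
clock 4.02 pos [0.4787 0.357  0.2111] move [-29.98   3.43   0.87] [ 0.009 -0.009 -0.047] rows>= 7.238680475791418 0.387946771353902 w 0.065 F [ 1.3  0.4 -1.8]
```

View pics/w6.png

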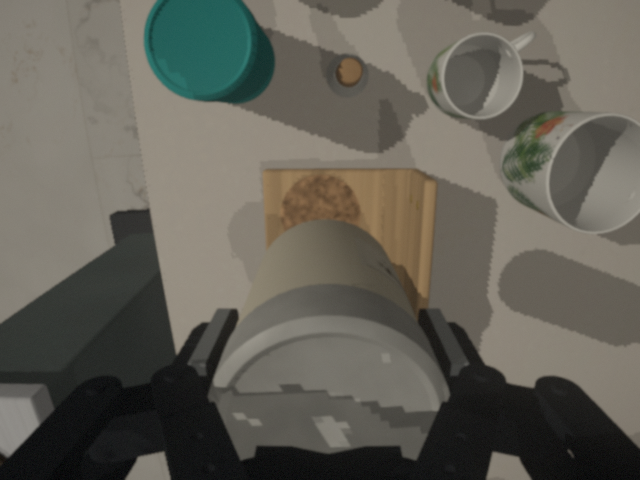

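Call:
arm_command:
  steps:
    - [-2, 0.3, 0.2, 0.008, -0.009, 0, 0.5]
    - [-5, 0.6, 0.3, 0.008, -0.009, 0, 0.5]
    - [-9, 1, 0.4, 0.008, -0.009, 0, 0.5]
    - [-13, 1.5, 0.5, 0.008, -0.009, 0, 0.5]
    - [-17, 2, 0.6, 0.008, -0.009, 0, 0.5]
    - [-21, 2.5, 0.6, 0.008, -0.009, 0, 0.5]
    - [-25, 2.9, 0.6, 0.008, -0.009, 0, 0.5]
    - [-28, 3.2, 0.6, 0.008, -0.009, 0, 0.5]

```text
clock: 4.73
position: [0.4952, 0.0712, 0.1991]
tcp_rot: [-0.0, 0.724, 0.69, -0.003]
wrist_force: [0.8, -0.3, -1.8]
gripper_width: 0.0654
```

```bash
python3 - <<'E'
from h import *
to([.499,.056,.08],-.045)
print(st()[0]['q'].round(2))
E
```

```text
clock 4.73 pos [0.4952 0.0712 0.1991] move [-1.46  0.5  11.92] [-0.004  0.004 -0.004] rows>= 2.881576260460794 0.05761721186914685 w 0.0654 F [ 0.8 -0.3 -1.8]
[-0.61  0.24  0.44  1.95 -0.12  0.98 -0.16]
```

Call:
arm_command:
  steps:
    - [-1.4, 0.5, 3, -0.004, 0.004, 0, 0.5]
    - [-1.4, 0.5, 7, -0.004, 0.004, 0, 0.5]
    - [-1.4, 0.5, 10.5, -0.004, 0.004, 0, 0.5]
    - [-1.4, 0.5, 12, -0.004, 0.004, 0, 0.5]
    - [-1.4, 0.5, 12, -0.004, 0.004, 0, 0.5]
    - [-1.4, 0.5, 12, -0.004, 0.004, 0, 0.5]
    - [-1.4, 0.5, 12, -0.004, 0.004, 0, 0.5]
    - [-1.4, 0.5, 12, -0.004, 0.004, 0, 0.5]

```text
clock: 5.4
position: [0.5, 0.0568, 0.0805]
tcp_rot: [0.0, 0.724, 0.69, 0.001]
wrist_force: [0.8, 0.2, -3.1]
gripper_width: 0.0652
```

```bash
python3 - <<'E'
from h import *
to([.499,.056,.0565],-.045); snap('side','s1')
E
```

```text
clock 5.40 pos [0.5    0.0568 0.0805] move [-0.08 -0.1   2.4 ] [ 0.002 -0.001 -0.004] rows>= 0.5756354672071231 0.03365454558091948 w 0.0652 F [ 0.8  0.2 -3.1]
```

View pics/s1.png

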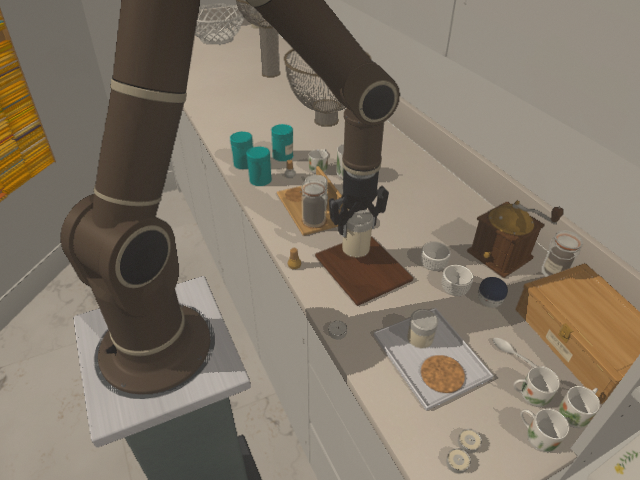

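Call:
arm_command:
  steps:
    - [0, 0, 1, 0.002, 0, 0, 0.5]
    - [0, 0, 1.8, 0.002, 0, 0, 0.5]
    - [0, 0, 2.3, 0.002, 0, 0, 0.5]
    - [0, 0, 2.4, 0.002, 0, 0, 0.5]
    - [0, 0, 2.4, 0.002, 0, 0, 0.5]
    - [0, 0, 2.4, 0.002, 0, 0, 0.5]

```text
clock: 5.95
position: [0.4999, 0.0567, 0.0562]
tcp_rot: [-0.0, 0.724, 0.69, 0.0]
wrist_force: [0.6, 0.4, -2.1]
gripper_width: 0.0657
```

Call:
arm_command:
  steps:
    - [0, 0, 0.1, 0, 0, 0, 0.5]
    - [0, 0, 0.1, 0, 0, 0, 0.5]
    - [0, 0, 0.1, 0, 0, 0, 0.5]

```text
clock: 6.2
position: [0.5, 0.0567, 0.0558]
tcp_rot: [-0.0, 0.724, 0.69, 0.0]
wrist_force: [-3.3, -0.4, 6.9]
gripper_width: 0.0656
```

Call:
arm_command:
  steps:
    - [0, 0, 0, 0, 0, 0, 0.2]
    - [0, 0, 0, 0, 0, 0, 0]
    - [0, 0, 0, 0, 0, 0, 0]
    - [0, 0, 0, 0, 0, 0, 0]
    - [0, 0, -3, 0, 0, 0, 0]
    - [0, 0, -7, 0, 0, 0, 0]
    - [0, 0, -11, 0, 0, 0, 0]
    - [0, 0, -14, 0, 0, 0, 0]

```text
clock: 6.87
position: [0.5006, 0.0562, 0.1985]
tcp_rot: [0.0, 0.724, 0.689, 0.001]
wrist_force: [0.1, -0.1, 0.7]
gripper_width: 0.0854
```

```bash
python3 - <<'E'
from h import *
to([.469,.235,.25],-.045); snap('wrist','w7')
E
```

```text
clock 6.87 pos [0.5006 0.0562 0.1985] move [17.7  -4.03 -5.13] [ 0.001 -0.001 -0.005] rows>= 4.524782640225603 0.040374229468058305 w 0.0854 F [ 0.1 -0.1  0.7]
```

View pics/w7.png

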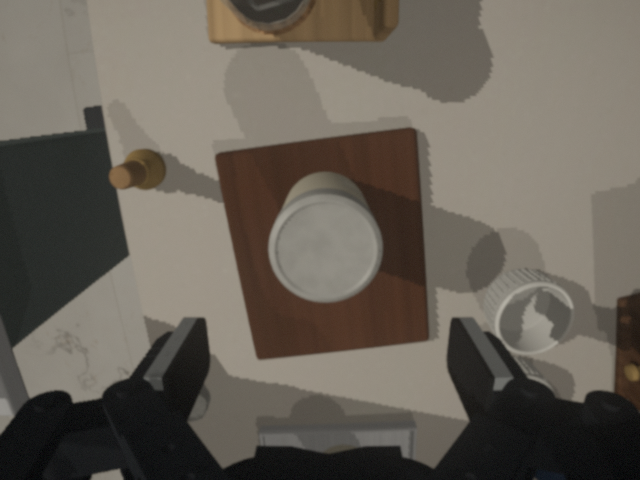

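```bash
python3 - <<'E'
from h import *
c=load('w7')
f=lambda u,v,z: plane(c,[(u,v)],z)[0].round(4)
print('tall',f(325.5,247,.11)); B=[f(*p,.012) for p in [(217,155),(413,128),(428,338),(258,358)]]; print(B,np.mean(B,0)); print('rack near corners',f(209,42,.01))
E
```

```text
tall [0.4993 0.056  0.11  ]
[array([0.4162, 0.1027, 0.012 ]), array([0.5692, 0.1157, 0.012 ]), array([ 0.5853, -0.0686,  0.012 ]), array([ 0.4299, -0.0818,  0.012 ])] [0.50015 0.017   0.012  ]
rack near corners [0.4191 0.186  0.01  ]
```

Call:
arm_command:
  steps:
    - [3, -0.7, -3, 0, 0, 0, 0]
    - [7, -1.6, -5, 0, 0, 0, 0]
    - [11, -2.5, -5, 0, 0, 0, 0]
    - [15, -3.4, -5, 0, 0, 0, 0]
    - [17.7, -4, -5, 0, 0, 0, 0]
    - [17.7, -4, -5, 0, 0, 0, 0]
    - [17.7, -4, -5, 0, 0, 0, 0]

```text
clock: 7.5
position: [0.4709, 0.2374, 0.2534]
tcp_rot: [0.001, 0.723, 0.691, 0.004]
wrist_force: [1.0, -1.9, -0.0]
gripper_width: 0.0853
```

```bash
python3 - <<'E'
from h import *
to([.469,.23,.08],-.045); snap('wrist','w8')
E
```

```text
clock 7.50 pos [0.4709 0.2374 0.2534] move [-0.82 -0.29 17.33] [ 0.008 -0.004 -0.   ] rows>= 4.16185889002579 0.06899768917639684 w 0.0853 F [ 1.  -1.9 -0. ]
```

View pics/w8.png

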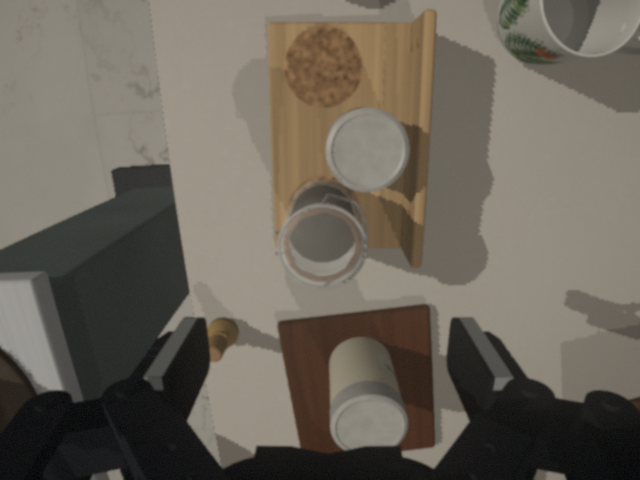

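```bash
python3 - <<'E'
from h import *
c=load('w8')
f=lambda u,v,z: plane(c,[(u,v)],z)[0].round(4)
print('spot',f(323.5,66,.01),'white',f(367.5,149.5,.089),'jar',f(323,245,.125)); print('rack corners',f(267,24,.01),f(276,246,.01))
b=cv2.resize(c['image'][165:300,250:400],None,fx=4,fy=4,interpolation=cv2.INTER_CUBIC);cv2.imwrite('pics/w8j.png',b[:,:,::-1])
E
```

```text
spot [0.474  0.3506 0.01  ] white [0.503  0.2848 0.089 ] jar [0.4681 0.2255 0.125 ]
rack corners [0.4276 0.3873 0.01  ] [0.4201 0.1885 0.01  ]
```

View pics/w8j.png

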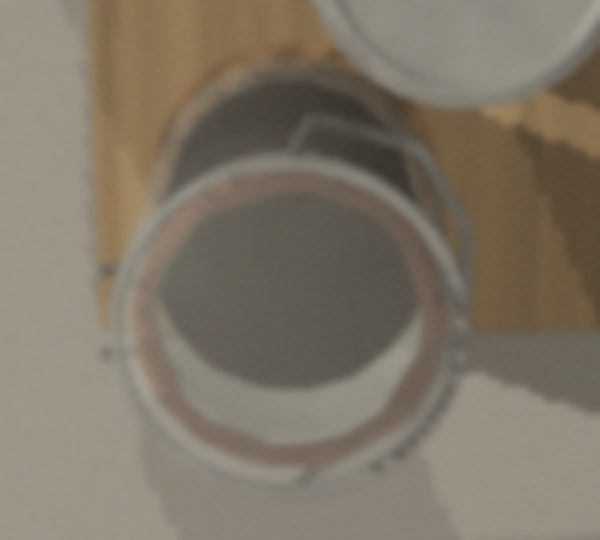

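```bash
python3 - <<'E'
from h import *
c=load('w8')
f=lambda u,v,z: plane(c,[(u,v)],z)[0].round(4)
print('tall on board',f(368.5,422,.11))
to([.469,.225,.15],-.045)
E
```

```text
tall on board [0.4988 0.0599 0.11  ]
clock 7.55 pos [0.4715 0.2353 0.2534] move [-1.07 -0.28 10.34] [ 0.008 -0.003 -0.004] rows>= 2.4928769369120305 0.07354121915445319 w 0.0851 F [-0.2 -0.7  0.3]
```

Call:
arm_command:
  steps:
    - [-1, -0.3, 2, 0.008, -0.003, 0, 0]
    - [-1, -0.3, 5, 0.008, -0.003, 0, 0]
    - [-1, -0.3, 8, 0.008, -0.003, 0, 0]
    - [-1, -0.3, 9, 0.008, -0.003, 0, 0]
    - [-1, -0.3, 9, 0.008, -0.003, 0, 0]
    - [-1, -0.3, 9, 0.008, -0.003, 0, 0]
    - [-1, -0.3, 9, 0.008, -0.003, 0, 0]
    - [-1, -0.3, 9, 0.008, -0.003, 0, 0]

```text
clock: 8.22
position: [0.4699, 0.2259, 0.165]
tcp_rot: [0.0, 0.724, 0.69, 0.001]
wrist_force: [0.1, 0.4, 0.5]
gripper_width: 0.0855
```

```bash
python3 - <<'E'
from h import *
to([.469,.225,.062],-.045); c=snap('wrist','w9'); p=st()[1]
for z in [.125,.09,.01]: print(proj(c,[p[0],p[1],z]))
E
```

```text
clock 8.22 pos [0.4699 0.2259 0.165 ] move [-0.12 -0.1  10.3 ] [ 0.002 -0.002 -0.004] rows>= 2.4706853963409876 0.03938724838901928 w 0.0855 F [0.1 0.4 0.5]
[[327.07602007 279.39378022]]
[[327.07636669 254.38858902]]
[[327.07785938 217.5327672 ]]
```

View pics/w9.png

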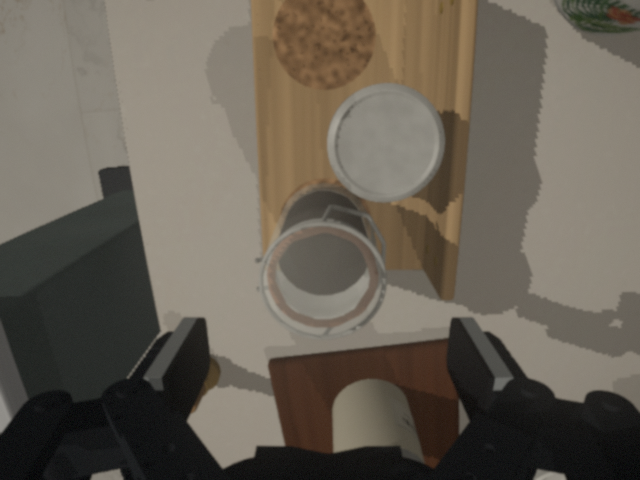

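Call:
arm_command:
  steps:
    - [0, -0.1, 2, 0.002, -0.002, 0, 0]
    - [0, -0.1, 5, 0.002, -0.002, 0, 0]
    - [0, -0.1, 8, 0.002, -0.002, 0, 0]
    - [0, -0.1, 10, 0.002, -0.002, 0, 0]
    - [0, -0.1, 10.2, 0.002, -0.002, 0, 0]
    - [0, -0.1, 10.2, 0.002, -0.002, 0, 0]
    - [0, -0.1, 10.2, 0.002, -0.002, 0, 0]
    - [0, -0.1, 10.2, 0.002, -0.002, 0, 0]

```text
clock: 8.93
position: [0.4701, 0.2269, 0.0647]
tcp_rot: [0.0, 0.724, 0.69, 0.001]
wrist_force: [-0.4, -0.5, 1.4]
gripper_width: 0.0853
```

```bash
python3 - <<'E'
from h import *
to([.4685,.226,.062],-.045); c=snap('wrist','w10'); p=st()[1]
for z in [.125,.09,.01]: print(proj(c,[p[0],p[1],z]))
E
```

```text
clock 8.93 pos [0.4701 0.2269 0.0647] move [-0.1  -0.16  0.27] [ 0.002 -0.002 -0.004] rows>= 0.07747502824881455 0.03839159795880099 w 0.0853 F [-0.4 -0.5  1.4]
[[327.52776253 437.41994494]]
[[327.39508224 358.39005593]]
[[327.24959195 268.10386002]]
```

View pics/w10.png

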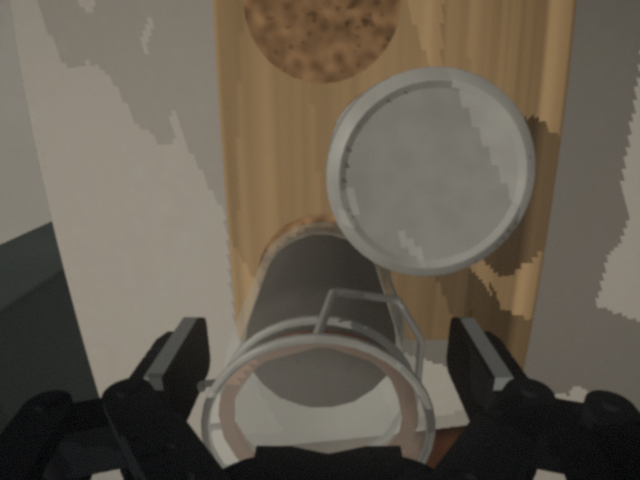

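Call:
arm_command:
  steps:
    - [0, -0.15, 0.3, 0.002, -0.002, 0, 0]
    - [0, -0.15, 0.5, 0.002, -0.002, 0, 0]
    - [0, -0.15, 0.5, 0.002, -0.002, 0, 0.15]
    - [0, -0.15, 0.5, 0.002, -0.002, 0, 0.3]
    - [0, -0.15, 0.5, 0.002, -0.002, 0, 0.5]
    - [0, -0.15, 0.5, 0.002, -0.002, 0, 0.5]
    - [0, -0.15, 0.5, 0.002, -0.002, 0, 0.5]
    - [0, -0.15, 0.5, 0.002, -0.002, 0, 0.5]
  force: 50

```text
clock: 9.65
position: [0.4682, 0.2271, 0.06]
tcp_rot: [-0.0, 0.724, 0.69, -0.0]
wrist_force: [-2.1, 0.4, 6.5]
gripper_width: 0.0624
```

```bash
python3 - <<'E'
from h import *
to([.4685,.226,.06],-.045); c=snap('wrist','w11'); p=st()[1]
E
```

```text
clock 9.65 pos [0.4682 0.2271 0.06  ] move [-0.11  0.04  0.  ] [-0.     0.    -0.004] rows>= 0.027537931386939322 0.029572219546541902 w 0.0624 F [-2.1  0.4  6.5]
```

View pics/w11.png

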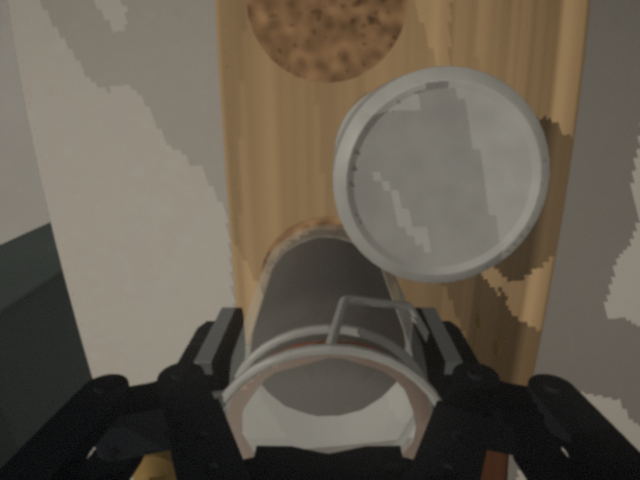

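Call:
arm_command:
  steps:
    - [0, 0, -1, 0, 0, 0, 0.5]
    - [0, 0, -4, 0, 0, 0, 0.5]
    - [0, 0, -8, 0, 0, 0, 0.5]
    - [0, 0, -12, 0, 0, 0, 0.5]
    - [0, 0, -15, 0, 0, 0, 0.5]
    - [0, 0, -17, 0, 0, 0, 0.5]
    - [0, 0, -17, 0, 0, 0, 0.5]

```text
clock: 10.28
position: [0.4701, 0.2278, 0.2348]
tcp_rot: [0.0, 0.724, 0.69, 0.003]
wrist_force: [0.1, 0.7, -3.7]
gripper_width: 0.0621
```

```bash
python3 - <<'E'
from h import *
to([.505,-.031,.225],-.045); c=snap('wrist','w12'); p=st()[1]
E
```

```text
clock 10.28 pos [0.4701 0.2278 0.2348] move [-25.68   4.75   0.89] [ 0.005 -0.004 -0.004] rows>= 6.266735277340867 0.06470179460120039 w 0.0621 F [ 0.1  0.7 -3.7]
```

View pics/w12.png

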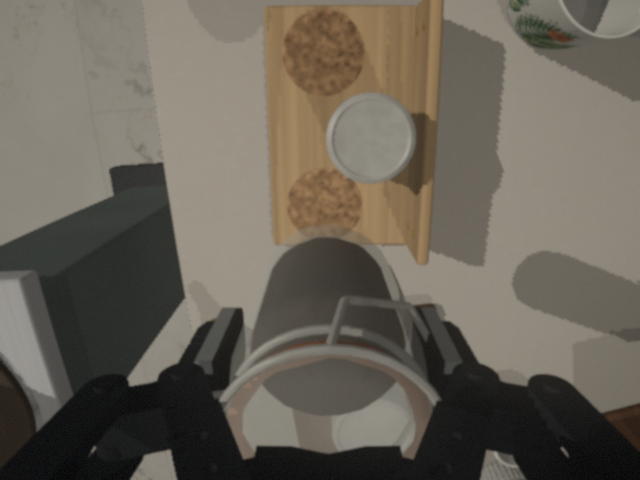

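```bash
python3 - <<'E'
from h import *
c=load('w12')
f=lambda u,v,z: plane(c,[(u,v)],z)[0].round(4)
print(f(323,52,.01),f(325,204,.01),'white',f(371,138,.09), 'camera',c['position'])
E
```

```text
[0.4733 0.3505 0.01  ] [0.4686 0.2227 0.01  ] white [0.5028 0.2847 0.09  ] camera [0.47327841 0.30570136 0.37801601]
```

Call:
arm_command:
  steps:
    - [-2, 0.4, 0.3, 0.005, -0.004, 0, 0.5]
    - [-5.5, 1.1, 0.6, 0.005, -0.004, 0, 0.5]
    - [-9.5, 1.8, 0.9, 0.005, -0.004, 0, 0.5]
    - [-13.5, 2.5, 0.9, 0.005, -0.004, 0, 0.5]
    - [-17.5, 3.2, 0.9, 0.005, -0.004, 0, 0.5]
    - [-21.5, 4, 0.9, 0.005, -0.004, 0, 0.5]
    - [-24.5, 4.6, 0.9, 0.005, -0.004, 0, 0.5]
    - [-25.7, 4.8, 0.9, 0.005, -0.004, 0, 0.5]

```text
clock: 11.0
position: [0.5032, -0.0374, 0.2211]
tcp_rot: [-0.0, 0.726, 0.687, -0.003]
wrist_force: [-0.4, 0.3, -4.4]
gripper_width: 0.062
```

```bash
python3 - <<'E'
from h import *
to([.505,-.031,.09],-.045)
E
```

```text
clock 11.00 pos [ 0.5032 -0.0374  0.2211] move [ 0.7   0.21 13.1 ] [-0.005  0.004 -0.01 ] rows>= 3.146780678021935 0.09402678491184964 w 0.062 F [-0.4  0.3 -4.4]
```

Call:
arm_command:
  steps:
    - [0.6, 0.2, 0, -0.005, 0.004, -0.01, 0.5]
    - [0.6, 0.2, 3, -0.005, 0.004, -0.01, 0.5]
    - [0.6, 0.2, 7, -0.005, 0.004, -0.01, 0.5]
    - [0.6, 0.2, 11, -0.005, 0.004, -0.01, 0.5]
    - [0.6, 0.2, 13.4, -0.005, 0.004, -0.01, 0.5]
    - [0.6, 0.2, 13.4, -0.005, 0.004, -0.01, 0.5]
    - [0.6, 0.2, 13.4, -0.005, 0.004, -0.01, 0.5]
    - [0.6, 0.2, 13.4, -0.005, 0.004, -0.01, 0.5]

```text
clock: 11.67
position: [0.5054, -0.0318, 0.0877]
tcp_rot: [0.0, 0.723, 0.691, 0.0]
wrist_force: [0.6, -0.5, -2.9]
gripper_width: 0.0622
```

```bash
python3 - <<'E'
from h import *
to([.505,-.031,.062],-.045); c=snap('wrist','w13')
E
```

```text
clock 11.67 pos [ 0.5054 -0.0318  0.0877] move [ 0.08 -0.04  2.57] [0.001 0.    0.   ] rows>= 0.6173075549787904 0.008310244121154014 w 0.0622 F [ 0.6 -0.5 -2.9]
```

View pics/w13.png

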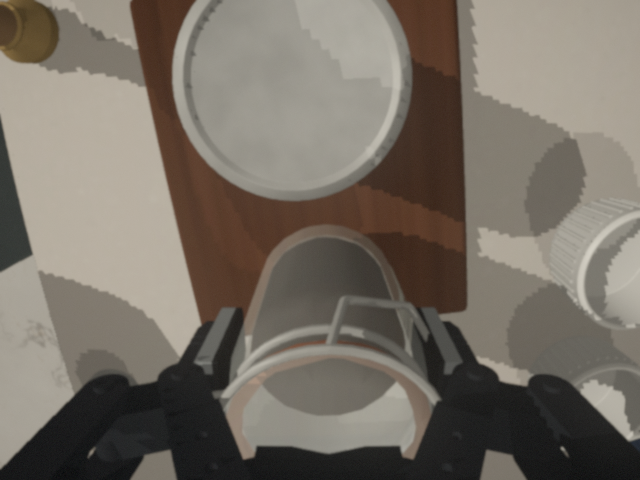

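```bash
python3 - <<'E'
from h import *
c=load('w13')
f=lambda u,v,z: plane(c,[(u,v)],z)[0].round(4)
print(f(467,308,.012), f(203,322,.012),'tall',f(292,78,.11),'jar base top edge',f(325,226,.037))
E
```

```text
[ 0.5855 -0.0692  0.012 ] [ 0.4297 -0.0716  0.012 ] tall [0.4995 0.0546 0.11  ] jar base top edge [ 0.5051 -0.0086  0.037 ]
```

Call:
arm_command:
  steps:
    - [0.6, 0, 0, 0, 0, 0, 0.5]
    - [0.6, 0, 1, 0, 0, 0, 0.5]
    - [0.6, 0, 1.8, 0, 0, 0, 0.5]
    - [0.6, 0, 2.4, 0, 0, 0, 0.5]
    - [0.6, 0, 2.5, 0, 0, 0, 0.5]
    - [0.6, 0, 2.5, 0, 0, 0, 0.5]
    - [0.6, 0, 2.6, 0, 0, 0, 0.5]
    - [0.6, 0, 2.6, 0, 0, 0, 0.5]

```text
clock: 12.38
position: [0.5063, -0.026, 0.0623]
tcp_rot: [0.001, 0.723, 0.691, 0.001]
wrist_force: [-0.6, 0.1, -3.8]
gripper_width: 0.0623
```

```bash
python3 - <<'E'
from h import *
to([.505,-.026,.062],-.045); c=snap('wrist','w14');f=lambda u,v,z: plane(c,[(u,v)],z)[0].round(4)
E
```

```text
clock 12.38 pos [ 0.5063 -0.026   0.0623] move [-0.   -0.14  0.03] [0.003 0.    0.   ] rows>= 0.03328275995565547 0.02041162815648094 w 0.0623 F [-0.6  0.1 -3.8]
```

View pics/w14.png

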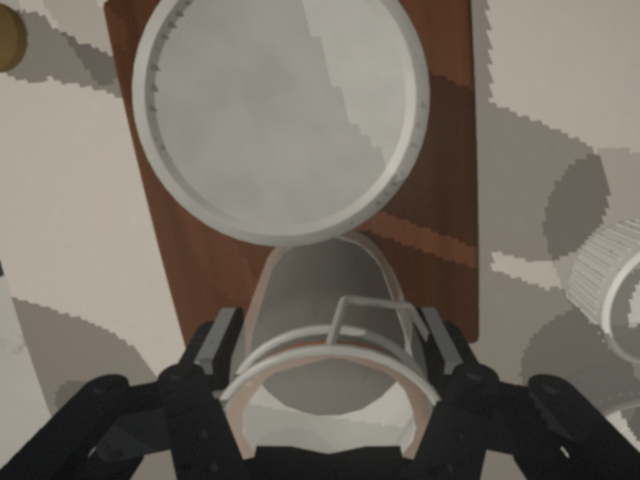

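Call:
arm_command:
  steps:
    - [0, -0.1, 0.1, 0.002, 0, 0, 0.5]
    - [0, -0.1, 0.15, 0.002, 0, 0, 0.5]
    - [0, -0.1, 0.15, 0.002, 0, 0, 0.5]

```text
clock: 12.68
position: [0.5061, -0.026, 0.062]
tcp_rot: [0.001, 0.723, 0.691, 0.001]
wrist_force: [-2.6, 0.3, 7.2]
gripper_width: 0.0619
```

Contact confirmed, so I'll release and rise.

Call:
arm_command:
  steps:
    - [0, 0, 0, 0, 0, 0, 0.2]
    - [0, 0, 0, 0, 0, 0, 0]
    - [0, 0, 0, 0, 0, 0, 0]
    - [0, 0, 0, 0, 0, 0, 0]
    - [0, 0, -3, 0, 0, 0, 0]
    - [0, 0, -7, 0, 0, 0, 0]
    - [0, 0, -11, 0, 0, 0, 0]
    - [0, 0, -14, 0, 0, 0, 0]

```text
clock: 13.35
position: [0.5062, -0.0266, 0.2048]
tcp_rot: [0.001, 0.723, 0.691, 0.001]
wrist_force: [0.2, -0.1, -0.8]
gripper_width: 0.0855
```

```bash
python3 - <<'E'
from h import *
c=snap('wrist','w15');to([.505,.285,.20],np.pi/2-.04);to([.505,.285,.20],-np.pi/2-.04);print(st()[0]['q'].round(2))
E
```

```text
clock 13.40 pos [ 0.509  -0.0268  0.2096] move [31.13 -1.85  1.01] [ 0.01   0.007 -1.577] rows>= 7.481768094731716 12.621521865154302 w 0.0856 F [ 1.5 -0.5  4.7]
clock 13.40 pos [ 0.509  -0.0268  0.2096] move [31.13 -1.85  1.01] [ 0.007 -0.01   1.564] rows>= 7.481768094731716 12.51864885900311 w 0.0856 F [ 1.5 -0.5  4.7]
[-0.49  0.24  0.54  1.94 -0.15  0.99  0.07]
```

View pics/w15.png

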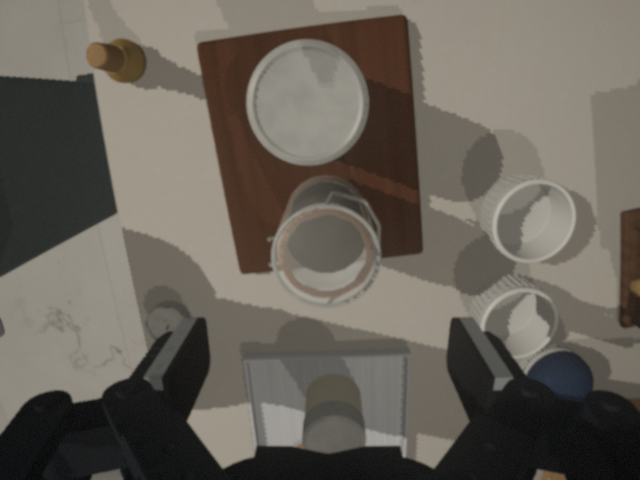

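Call:
arm_command:
  steps:
    - [2, -0.1, 0, 0.001, 0.001, -0.12, 0]
    - [6, -0.3, 0, 0.002, 0.002, -0.24, 0]
    - [10, -0.5, 0, 0.002, 0.002, -0.36, 0]
    - [14, -0.8, 0, 0.003, 0.002, -0.48, 0]
    - [18, -1, 0, 0.004, 0.003, -0.6, 0]
    - [22, -1.3, 0, 0.005, 0.004, -0.72, 0]
    - [26, -1.6, 0, 0.006, 0.004, -0.84, 0]
    - [30, -1.8, 0, 0.006, 0.004, -0.96, 0]

```text
clock: 14.07
position: [0.5043, 0.2757, 0.21]
tcp_rot: [0.001, 0.32, 0.947, 0.002]
wrist_force: [2.3, -0.1, 0.5]
gripper_width: 0.0854
```

```bash
python3 - <<'E'
from h import *
to([.505,.285,.20],np.pi/2-.04);print(st()[0]['q'].round(2))
E
```

```text
clock 14.07 pos [0.5043 0.2757 0.21  ] move [0.51 0.78 1.01] [ 0.004  0.003 -0.611] rows>= 0.32922747344497433 4.891729407610023 w 0.0854 F [ 2.3 -0.1  0.5]
[-0.76  0.34  0.23  1.76 -0.09  1.04  0.42]
```

Call:
arm_command:
  steps:
    - [0.5, 0.8, 0.2, 0.001, 0.001, -0.12, 0]
    - [0.5, 0.8, 0.5, 0.002, 0.001, -0.24, 0]
    - [0.5, 0.8, 1, 0.002, 0.002, -0.36, 0]
    - [0.5, 0.8, 1, 0.003, 0.003, -0.48, 0]
    - [0.5, 0.8, 1, 0.004, 0.003, -0.61, 0]
    - [0.5, 0.8, 1, 0.004, 0.003, -0.61, 0]
    - [0.5, 0.8, 1, 0.004, 0.003, -0.61, 0]

```text
clock: 14.65
position: [0.5053, 0.2849, 0.1999]
tcp_rot: [-0.0, 0.023, 1.0, 0.0]
wrist_force: [-0.4, 0.1, -0.1]
gripper_width: 0.0858
```

```bash
python3 - <<'E'
from h import *
to([.505,.285,.20],np.pi/2-.04);c=snap('wrist','w16');p=st()[1]
for z in [.09,.01]: print(proj(c,[p[0],p[1],z]))
E
```

```text
clock 14.65 pos [0.5053 0.2849 0.1999] move [ 0.03  0.01 -0.01] [ 0.    -0.    -0.005] rows>= 0.008034386869795096 0.040438465367683994 w 0.0858 F [-0.4  0.1 -0.1]
[[328.20189488 236.05980457]]
[[328.08185029 206.76102288]]
```

View pics/w16.png

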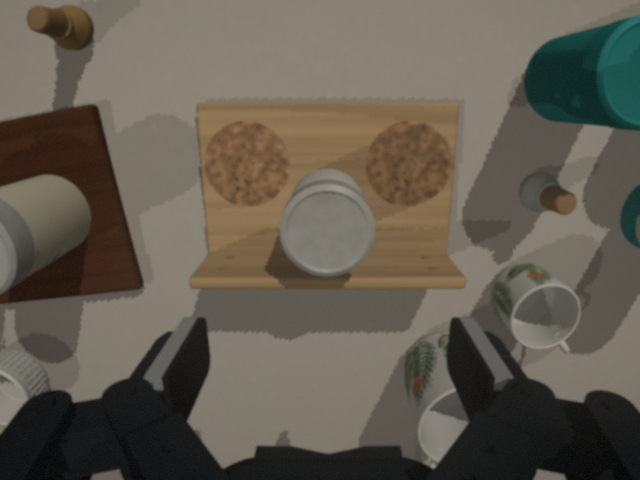

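Call:
arm_command:
  steps:
    - [0.2, 0, 3, 0, 0, 0, 0]
    - [0.2, 0, 7, 0, 0, 0, 0]
    - [0.2, 0, 11, 0, 0, 0, 0]
    - [0.2, 0, 15, 0, 0, 0, 0]
    - [0.2, 0, 16.5, 0, 0, 0, 0]
    - [0.2, 0, 16.6, 0, 0, 0, 0]
    - [0.2, 0, 16.6, 0, 0, 0, 0]
    - [0.2, 0, 16.6, 0, 0, 0, 0]

```text
clock: 15.37
position: [0.5043, 0.2856, 0.0353]
tcp_rot: [0.001, 0.024, 1.0, 0.001]
wrist_force: [-0.0, 0.3, 0.7]
gripper_width: 0.0853
```

```bash
python3 - <<'E'
from h import *
to([.503,.285,.034],np.pi/2-.04);c=snap('wrist','w17');p=st()[1]
for z in [.09,.01]: print(proj(c,[p[0],p[1],z]))
E
```

```text
clock 15.37 pos [0.5043 0.2856 0.0353] move [ 0.13 -0.07  0.13] [ 0.001  0.002 -0.007] rows>= 0.046558385915706595 0.06139791930363045 w 0.0853 F [-0.   0.3  0.7]
[[330.04309202 423.69093931]]
[[328.88180977 293.64197166]]
```

View pics/w17.png

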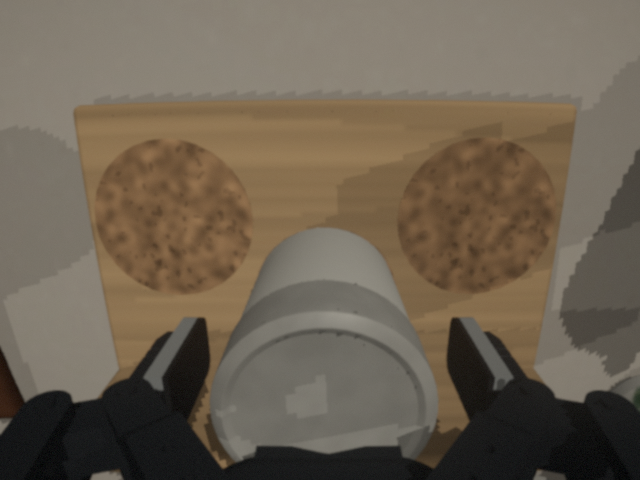

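Call:
arm_command:
  steps:
    - [0.15, -0.1, 0.1, 0, 0.002, 0, 0]
    - [0.15, -0.1, 0.1, 0, 0.002, 0, 0]
    - [0.15, -0.1, 0.1, 0, 0.002, 0, 0.15]
    - [0.15, -0.1, 0.1, 0, 0.002, 0, 0.3]
    - [0.15, -0.1, 0.1, 0, 0.002, 0, 0.5]
    - [0.15, -0.1, 0.1, 0, 0.002, 0, 0.55]
    - [0.15, -0.1, 0.1, 0, 0.002, 0, 0.55]
    - [0.15, -0.1, 0.1, 0, 0.002, 0, 0.55]
  force: 40

```text
clock: 16.08
position: [0.5034, 0.2849, 0.0356]
tcp_rot: [0.001, 0.024, 1.0, 0.001]
wrist_force: [-0.4, -0.6, 5.4]
gripper_width: 0.0595
```

```bash
python3 - <<'E'
from h import *
to([.503,.284,.034],np.pi/2-.04);c=snap('wrist','w18');p=st()[1]
f=lambda u,v,z: plane(c,[(u,v)],z)[0].round(4)
for z in [.09,.01]: print(proj(c,[p[0],p[1],z]))
E
```

```text
clock 16.08 pos [0.5034 0.2849 0.0356] move [ 0.03 -0.09  0.16] [ 0.002  0.001 -0.007] rows>= 0.04531293252088907 0.062223002423230624 w 0.0595 F [-0.4 -0.6  5.4]
[[329.52927166 422.07743774]]
[[328.36319023 292.88878556]]
```

View pics/w18.png

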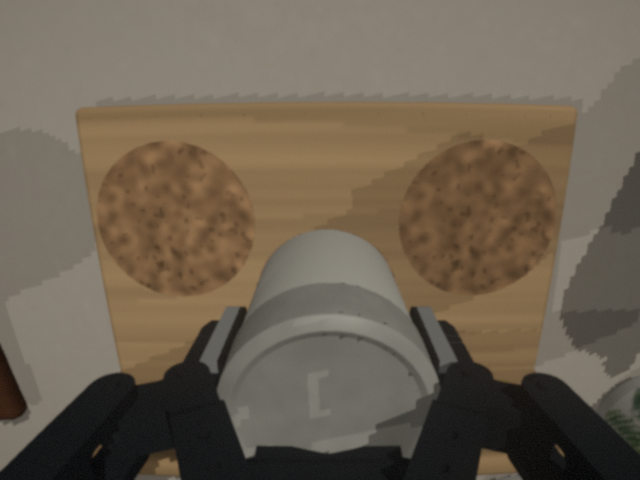

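Call:
arm_command:
  steps:
    - [0, 0, -1, 0, 0, 0, 0.55]
    - [0, 0, -4, 0, 0, 0, 0.55]
    - [0, 0, -8, 0, 0, 0, 0.55]
    - [0, 0, -12, 0, 0, 0, 0.55]
    - [0, 0, -16, 0, 0, 0, 0.55]
    - [0, 0, -18, 0, 0, 0, 0.55]
    - [0, 0, -18, 0, 0, 0, 0.55]
    - [0, 0, -18, 0, 0, 0, 0.55]

```text
clock: 16.8
position: [0.5035, 0.2846, 0.2171]
tcp_rot: [0.002, 0.024, 1.0, 0.002]
wrist_force: [-0.4, -0.8, -2.8]
gripper_width: 0.0595
```

```bash
python3 - <<'E'
from h import *
c=load('w18');f=lambda u,v,z: plane(c,[(u,v)],z)[0].round(4)
print('spots w18',f(176,218,.01),f(478.5,216,.01))
c=snap('wrist','w19'); to([.485,-.25,.21],0.)
E
```

```text
spots w18 [0.4662 0.2226 0.01  ] [0.4713 0.3495 0.01  ]
clock 16.85 pos [0.5026 0.2842 0.2154] move [ -0.77 -53.44   0.42] [ 2.000e-03 -1.000e-03  1.523e+00] rows>= 12.81754046960675 12.191331287390524 w 0.0591 F [ 0.5 -0.1 -2.1]
```

View pics/w19.png

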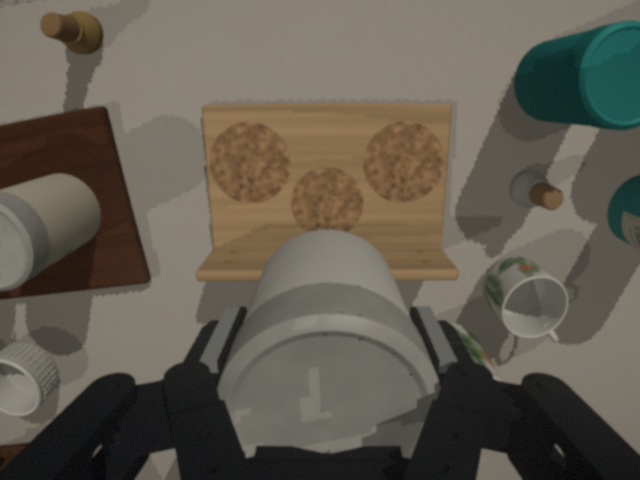

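```bash
python3 - <<'E'
from h import *
c=load('w19');f=lambda u,v,z: plane(c,[(u,v)],z)[0].round(4)
print('spots',f(250,162,.01),f(403,161,.01),f(327.5,202.5,.01))
E
```

```text
spots [0.467  0.2222 0.01  ] [0.4721 0.3493 0.01  ] [0.5046 0.2849 0.01  ]
```

Call:
arm_command:
  steps:
    - [0, -2, 0, 0, 0, 0.12, 0.55]
    - [0, -6, 0, 0, 0, 0.24, 0.55]
    - [-0.1, -10, 0, 0, 0, 0.36, 0.55]
    - [-0.2, -14, 0, 0, 0, 0.48, 0.55]
    - [-0.2, -18, 0, 0, 0, 0.6, 0.55]
    - [-0.3, -22, 0, 0, 0, 0.72, 0.55]
    - [-0.4, -26, 0, 0, 0, 0.84, 0.55]
    - [-0.4, -30, 0, 0, 0, 0.96, 0.55]

```text
clock: 17.52
position: [0.4908, -0.0176, 0.213]
tcp_rot: [-0.002, 0.485, 0.874, 0.0]
wrist_force: [0.3, 0.4, -2.3]
gripper_width: 0.0597
```

```bash
python3 - <<'E'
from h import *
to([.485,-.24,.21],0.); print(st()[0]['q'].round(2))
E
```

```text
clock 17.52 pos [ 0.4908 -0.0176  0.213 ] move [-18.57 -12.26   0.26] [-0.002 -0.002  0.558] rows>= 5.336579799362317 4.4627794764330675 w 0.0597 F [ 0.3  0.4 -2.3]
[-0.41  0.2   0.41  1.96 -0.1   1.    0.6 ]
```

Call:
arm_command:
  steps:
    - [-3, -2, 0, 0, 0, 0.12, 0.55]
    - [-6, -4, 0.1, 0, 0, 0.24, 0.55]
    - [-9, -6, 0.1, 0, 0, 0.36, 0.55]
    - [-12, -8, 0.2, 0, 0, 0.48, 0.55]
    - [-15, -10, 0.2, -0.002, -0.002, 0.558, 0.55]
    - [-18, -12, 0.2, -0.002, -0.002, 0.558, 0.55]
    - [-18.5, -12.2, 0.2, -0.002, -0.002, 0.558, 0.55]
    - [-18.5, -12.2, 0.2, -0.002, -0.002, 0.558, 0.55]

```text
clock: 18.18
position: [0.4833, -0.2418, 0.2089]
tcp_rot: [-0.001, 0.709, 0.705, -0.002]
wrist_force: [-0.5, 0.4, -2.6]
gripper_width: 0.0597
```

Call:
arm_command:
  steps:
    - [0, 0, 0, 0, 0, 0, 0.55]
    - [0, 0, 0, 0, 0, 0, 0.55]
    - [0, 0, 0, 0, 0, 0, 0.55]

```text
clock: 18.43
position: [0.4831, -0.2402, 0.2081]
tcp_rot: [-0.002, 0.708, 0.706, -0.002]
wrist_force: [-0.3, 0.5, -2.9]
gripper_width: 0.0597
```

```bash
python3 - <<'E'
from h import *
c=snap('wrist','w20'); to([.493,-.316,.21],0.); print(st()[0]['q'].round(2))
E
```

```text
clock 18.48 pos [ 0.4834 -0.2403  0.2084] move [-7.56  0.99 -0.17] [-0.005  0.    -0.003] rows>= 1.8297173032558207 0.04514643015309252 w 0.0594 F [ 0.3 -0.4 -2.3]
[-0.11  0.32  0.61  1.86 -0.21  1.03  0.58]
```

View pics/w20.png

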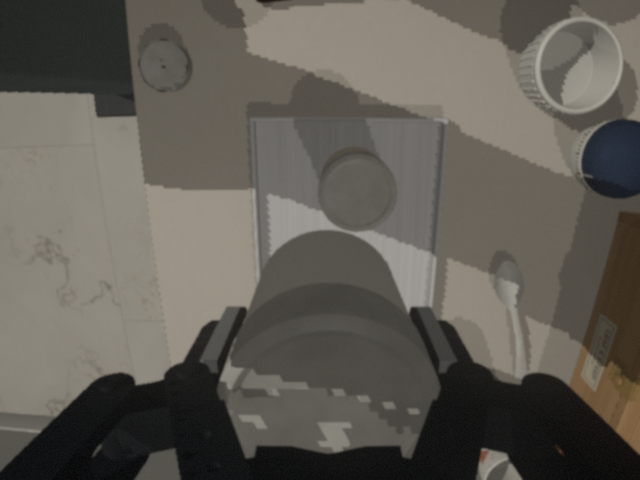

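Call:
arm_command:
  steps:
    - [-3, 0.2, 0, -0.004, 0, 0, 0.55]
    - [-7, 0.3, 0, -0.004, 0, 0, 0.55]
    - [-11, 0.4, 0, -0.004, 0, 0, 0.55]
    - [-15, 0.5, 0, -0.004, 0, 0, 0.55]
    - [-17, 0.5, 0, -0.004, 0, 0, 0.55]
    - [-17, 0.5, 0, -0.004, 0, 0, 0.55]
    - [-17, 0.5, 0, -0.004, 0, 0, 0.55]
    - [-17, 0.5, 0, -0.004, 0, 0, 0.55]

```text
clock: 19.15
position: [0.4884, -0.4087, 0.2079]
tcp_rot: [-0.001, 0.708, 0.706, 0.0]
wrist_force: [0.6, 1.2, -1.5]
gripper_width: 0.0594
```

```bash
python3 - <<'E'
from h import *
c=snap('wrist','w21'); to([.493,-.316,.15],0.)
hsv=cv2.cvtColor(c['image'],cv2.COLOR_RGB2HSV)
r=plane(c,np.c_[np.mgrid[:480,:640][1].ravel(),np.mgrid[:480,:640][0].ravel()],.009).reshape(480,640,3)
m=((hsv[...,1]>90)&(hsv[...,0]<20)&(hsv[...,0]>6)&(abs(r[...,0]-.49)<.08)&(abs(r[...,1]+.32)<.08)).astype(np.uint8)
m=cv2.morphologyEx(m,cv2.MORPH_CLOSE,np.ones((5,5)))
k,_=cv2.findContours(m,0,cv2.CHAIN_APPROX_NONE); k=max(k,key=cv2.contourArea).reshape(-1,2)
P=plane(c,k,.009)[:,:2]*1000; print(cv2.fitEllipse(P.astype(np.float32)),cv2.minEnclosingCircle(P.astype(np.float32)))
E
```

```text
clock 19.20 pos [ 0.4886 -0.4083  0.2081] move [9.22 0.43 5.82] [-0.001 -0.001 -0.001] rows>= 2.617603170090577 0.014629904972482833 w 0.0592 F [ 0.3  0.5 -2.1]
((491.7863464355469, -314.1371765136719), (82.98654174804688, 83.32447052001953), 37.21159362792969) ((491.6986083984375, -314.35638427734375), 42.17380905151367)
```

View pics/w21.png

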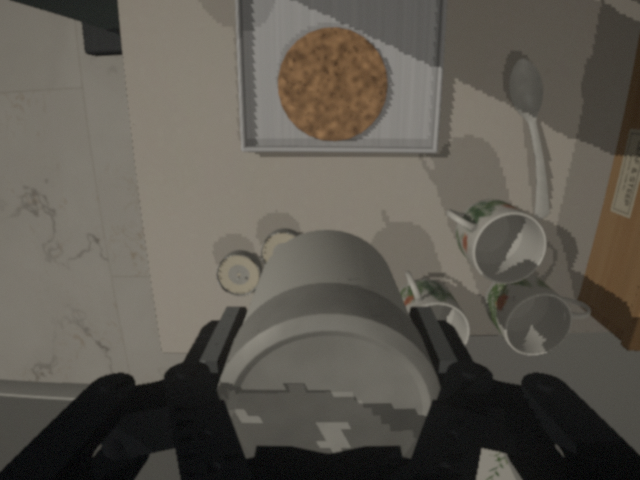

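Call:
arm_command:
  steps:
    - [3, 0.2, 0, 0, 0, 0, 0.55]
    - [6.5, 0.3, 0, 0, 0, 0, 0.55]
    - [9.2, 0.4, 1, 0, 0, 0, 0.55]
    - [9.3, 0.4, 5, 0, 0, 0, 0.55]
    - [9.3, 0.4, 9, 0, 0, 0, 0.55]
    - [9.3, 0.4, 12, 0, 0, 0, 0.55]
    - [9.3, 0.4, 12, 0, 0, 0, 0.55]
    - [9.3, 0.4, 12, 0, 0, 0, 0.55]

```text
clock: 19.87
position: [0.4924, -0.3134, 0.0878]
tcp_rot: [-0.002, 0.707, 0.707, -0.0]
wrist_force: [0.0, 0.3, -1.1]
gripper_width: 0.0594
```

```bash
python3 - <<'E'
from h import *
c=snap('wrist','w22'); snap('side','s22'); to([.492,-.3155,.036],0.)
E
```

```text
clock 19.97 pos [ 0.494  -0.3155  0.0903] move [-0.   -0.21  5.43] [ 0.002 -0.    -0.   ] rows>= 1.3041249277253644 0.015249945331012052 w 0.0594 F [-0.3  0.1 -1.2]
```

View pics/w22.png

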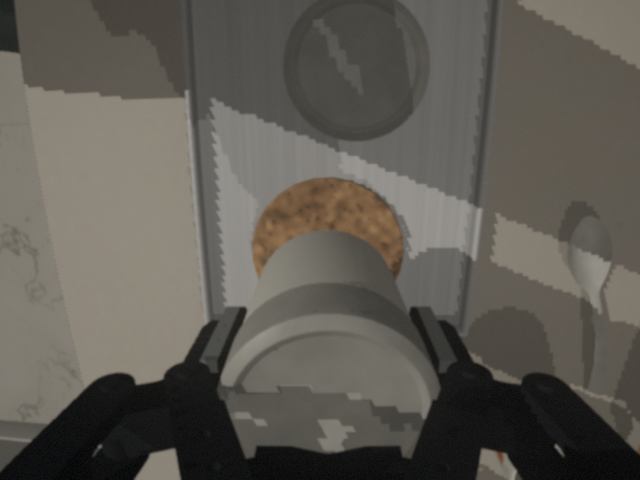

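View pics/s22.png

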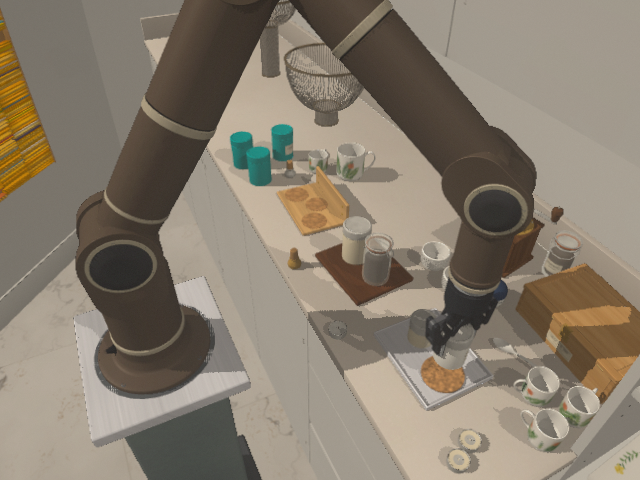

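Call:
arm_command:
  steps:
    - [0, -0.2, 1.5, 0.002, 0, 0, 0.55]
    - [0, -0.2, 3, 0.002, 0, 0, 0.55]
    - [0, -0.2, 4.2, 0.002, 0, 0, 0.55]
    - [0, -0.2, 4.6, 0.002, 0, 0, 0.55]
    - [0, -0.2, 4.6, 0.002, 0, 0, 0.55]
    - [0, -0.2, 4.6, 0.002, 0, 0, 0.55]
    - [0, -0.2, 4.6, 0.002, 0, 0, 0.55]

```text
clock: 20.55
position: [0.4926, -0.316, 0.0453]
tcp_rot: [0.001, 0.707, 0.707, 0.0]
wrist_force: [-0.8, 0.8, -1.2]
gripper_width: 0.0594
```

```bash
python3 - <<'E'
from h import *
c=snap('wrist','w23'); to([.492,-.3155,.0355],0.)
b=cv2.resize(c['image'][150:350,180:480],None,fx=2.6,fy=2.6,interpolation=cv2.INTER_CUBIC);cv2.imwrite('pics/w23z.png',b[:,:,::-1])
E
```

```text
clock 20.60 pos [ 0.4926 -0.3159  0.0453] move [ 0.04 -0.06  0.98] [ 0.001  0.    -0.   ] rows>= 0.2347132818348014 0.010313581028733738 w 0.0595 F [ 0.1 -0.6 -2.7]
```

View pics/w23z.png

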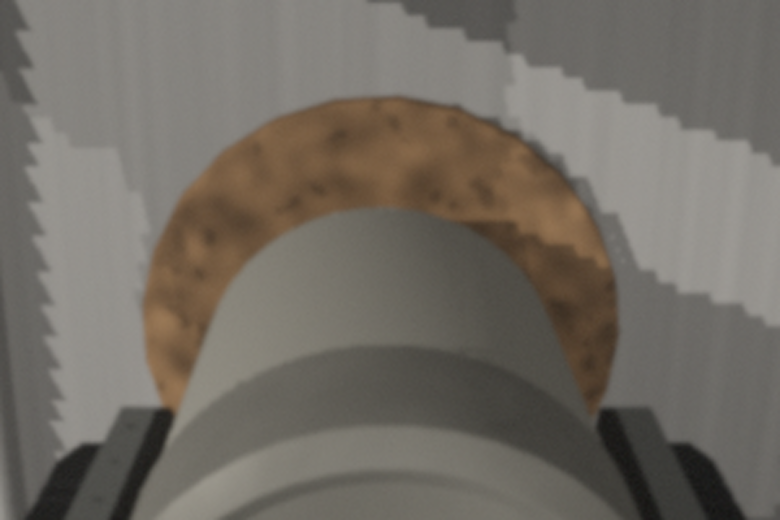

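```bash
python3 - <<'E'
from h import *
c=load('w23');f=lambda u,v,z: plane(c,[(180+u/2.6,150+v/2.6)],z)[0].round(4)
print('coaster far',f(380,97,.009),'L',f(143,310,.009),'R',f(618,310,.009),'tin base far',f(380,208,.0187),f(380,208,.0207))
E
```

```text
coaster far [ 0.4919 -0.2713  0.009 ] L [ 0.4498 -0.3094  0.009 ] R [ 0.5342 -0.3094  0.009 ] tin base far [ 0.492  -0.2877  0.0187] [ 0.492  -0.2871  0.0207]
```

Call:
arm_command:
  steps:
    - [0.25, -0.05, 0.3, 0, 0, 0, 0.55]
    - [0.25, -0.05, 0.7, 0, 0, 0, 0.55]
    - [0.25, -0.05, 1, 0, 0, 0, 0.55]
    - [0.25, -0.05, 1.05, 0, 0, 0, 0.55]
    - [0.25, -0.05, 1.1, 0, 0, 0, 0.55]
    - [0.25, -0.05, 1.1, 0, 0, 0, 0.55]

```text
clock: 21.1
position: [0.4922, -0.3132, 0.0347]
tcp_rot: [0.0, 0.707, 0.707, 0.001]
wrist_force: [-2.0, 2.5, 6.2]
gripper_width: 0.0594
```

```bash
python3 - <<'E'
from h import *
c=snap('wrist','w24'); to([.492,-.313,.0345],0.)
b=cv2.resize(c['image'][150:350,180:480],None,fx=2.6,fy=2.6,interpolation=cv2.INTER_CUBIC);cv2.imwrite('pics/w24z.png',b[:,:,::-1])
E
```

```text
clock 21.15 pos [ 0.4922 -0.3133  0.0347] move [ 0.03 -0.02  0.02] [ 0.001 -0.    -0.   ] rows>= 0.008743041849112164 0.011783954085121433 w 0.0597 F [-2.4  2.1  5.7]
```

View pics/w24z.png

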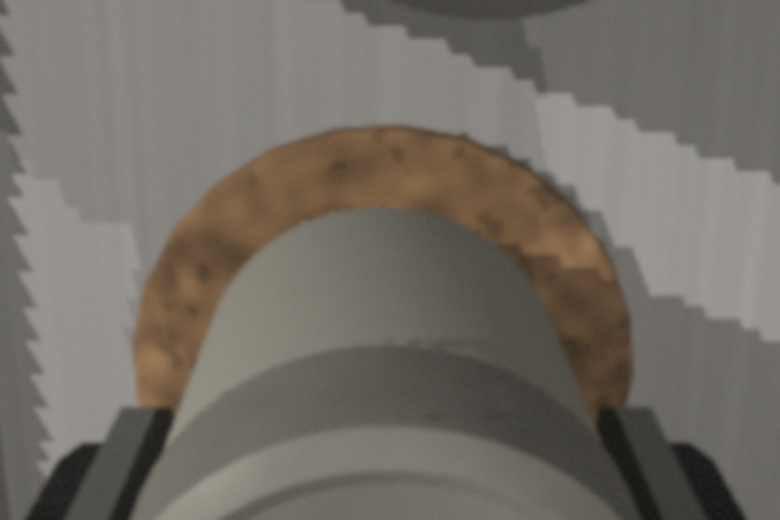

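```bash
python3 - <<'E'
from h import *
c=load('w24');f=lambda u,v,z: plane(c,[(180+u/2.6,150+v/2.6)],z)[0].round(4)
print('coaster far',f(382,126,.009),'L',f(134,340,.009),'R',f(632,340,.009),'tin base far',f(382,208,.009),f(382,208,.011))
E
```

```text
coaster far [ 0.4918 -0.2712  0.009 ] L [ 0.45   -0.3079  0.009 ] R [ 0.534  -0.3078  0.009 ] tin base far [ 0.4918 -0.2846  0.009 ] [ 0.4918 -0.2841  0.011 ]
```

Call:
arm_command:
  steps:
    - [0, 0, 0, 0, 0, 0, 0.3]
    - [0, 0, 0, 0, 0, 0, 0]
    - [0, 0, 0, 0, 0, 0, 0]
    - [0, 0, 0, 0, 0, 0, 0]
    - [0, 0, -3, 0, 0, 0, 0]
    - [0, 0, -7, 0, 0, 0, 0]
    - [0, 0, -11, 0, 0, 0, 0]
    - [0, 0, -14, 0, 0, 0, 0]

```text
clock: 21.82
position: [0.4922, -0.3141, 0.1775]
tcp_rot: [0.001, 0.707, 0.707, 0.001]
wrist_force: [1.1, -0.5, -1.1]
gripper_width: 0.0855
```

```bash
python3 - <<'E'
from h import *
c=snap('wrist','w25'); to([.502,-.22,.15],0.)
E
```

```text
clock 21.87 pos [ 0.4944 -0.3158  0.1828] move [9.59 0.72 3.25] [ 0.01   0.004 -0.001] rows>= 2.435766453530867 0.085467962515798 w 0.0855 F [ 1.5 -2.8  4.4]
```

View pics/w25.png

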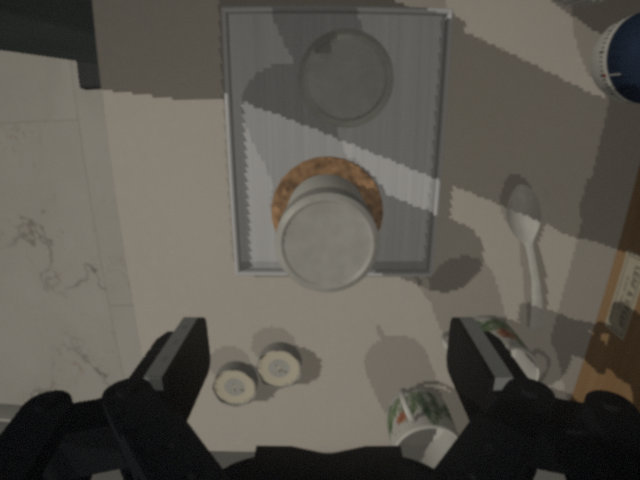

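```bash
python3 - <<'E'
from h import *
c=load('w25');f=lambda u,v,z: plane(c,[(u,v)],z)[0].round(4)
print('small',f(346.5,77,.066),'white',f(328,241,.089)); c=load('w20');print(f(358,190,.066))
E
```

```text
small [ 0.5032 -0.2194  0.066 ] white [ 0.4925 -0.3109  0.089 ]
[ 0.5032 -0.2174  0.066 ]
```

Call:
arm_command:
  steps:
    - [3, 0.3, 0, 0.01, 0.004, 0, 0]
    - [6.5, 0.6, 1, 0.01, 0.004, 0, 0]
    - [9.6, 0.8, 2, 0.01, 0.004, 0, 0]
    - [9.6, 0.8, 3, 0.01, 0.004, 0, 0]
    - [9.6, 0.8, 3, 0.01, 0.004, 0, 0]
    - [9.6, 0.8, 3, 0.01, 0.004, 0, 0]
    - [9.6, 0.8, 3, 0.01, 0.004, 0, 0]
    - [9.6, 0.8, 3, 0.01, 0.004, 0, 0]

```text
clock: 22.53
position: [0.5028, -0.2217, 0.1532]
tcp_rot: [0.001, 0.708, 0.706, -0.0]
wrist_force: [0.8, -0.4, -0.4]
gripper_width: 0.0852
```

```bash
python3 - <<'E'
from h import *
c=snap('wrist','w26'); to([.502,-.22,.15],0.); p=st()[1]
for z in [.066,.004]: print(proj(c,[p[0],p[1],z]))
E
```

```text
clock 22.58 pos [ 0.5028 -0.2215  0.1531] move [ 0.15 -0.08  0.31] [ 0.001  0.001 -0.004] rows>= 0.08393632242707295 0.029432449222660036 w 0.0854 F [-0.8 -0.5  0.7]
[[327.66670046 246.73328073]]
[[327.68105852 218.91369843]]
```

View pics/w26.png

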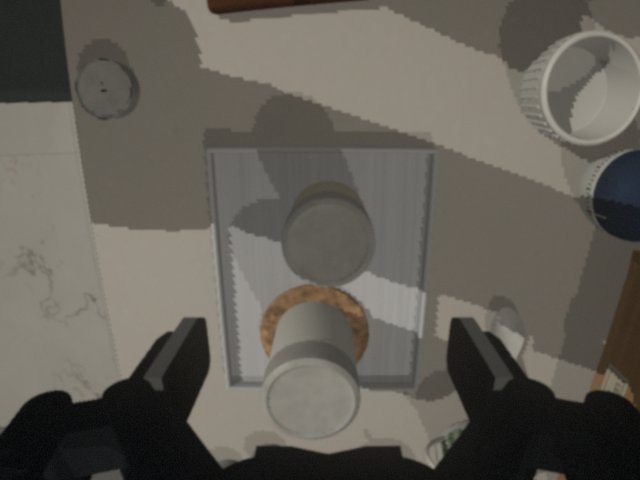

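Call:
arm_command:
  steps:
    - [0.2, 0, 3, 0, 0, 0, 0]
    - [0.2, 0, 7, 0, 0, 0, 0]
    - [0.2, 0, 11, 0, 0, 0, 0]
    - [0.2, 0, 13.3, 0, 0, 0, 0]
    - [0.2, 0, 13.6, 0, 0, 0, 0]
    - [0.2, 0, 13.6, 0, 0, 0, 0]
    - [0.2, 0, 13.6, 0, 0, 0, 0]
    - [0.2, 0, 13.6, 0, 0, 0, 0]

```text
clock: 23.25
position: [0.5042, -0.2206, 0.0191]
tcp_rot: [0.002, 0.709, 0.706, 0.001]
wrist_force: [-0.3, -0.2, -0.0]
gripper_width: 0.0852
```

```bash
python3 - <<'E'
from h import *
c=snap('wrist','w27'); to([.503,-.2195,.016],0.); p=st()[1]
for z in [.066,.004]: print(proj(c,[p[0],p[1],z]))
E
```

```text
clock 23.30 pos [ 0.5042 -0.2203  0.0191] move [ 0.08 -0.12  0.31] [ 0.004  0.002 -0.004] rows>= 0.08181093332350009 0.045968880292778236 w 0.0854 F [-0.9 -0.3  0.2]
[[328.26204809 401.85582288]]
[[327.62696915 302.4969867 ]]
```

View pics/w27.png

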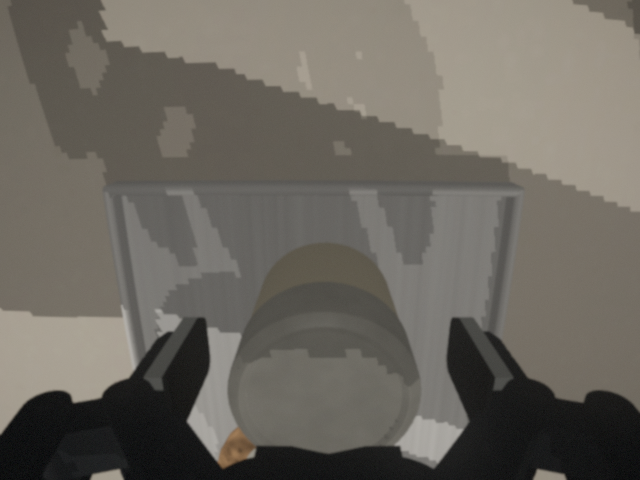

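Call:
arm_command:
  steps:
    - [0.1, -0.1, 0.3, 0.004, 0.002, 0, 0]
    - [0.1, -0.1, 0.3, 0.004, 0.002, 0, 0.1]
    - [0.1, -0.1, 0.3, 0.004, 0.002, 0, 0.2]
    - [0.1, -0.1, 0.3, 0.004, 0.002, 0, 0.4]
    - [0.1, -0.1, 0.3, 0.004, 0.002, 0, 0.6]
    - [0.1, -0.1, 0.3, 0.004, 0.002, 0, 0.6]
    - [0.1, -0.1, 0.3, 0.004, 0.002, 0, 0.6]
    - [0.1, -0.1, 0.3, 0.004, 0.002, 0, 0.6]
  force: 40

```text
clock: 23.97
position: [0.5034, -0.2192, 0.0166]
tcp_rot: [-0.0, 0.708, 0.706, 0.0]
wrist_force: [-1.6, 1.3, 5.2]
gripper_width: 0.0538
```

```bash
python3 - <<'E'
from h import *
c=snap('wrist','w28'); to([.503,-.2195,.016],0.); p=st()[1]
print(plane(c,[(324,244)],.005),proj(c,[p[0],p[1]+.027,.0045]))
E
```

```text
clock 24.02 pos [ 0.5034 -0.2193  0.0166] move [-0.02 -0.04  0.06] [ 0.    -0.001 -0.004] rows>= 0.017947136997704585 0.03145416559425824 w 0.0536 F [-1.2  0.4  5.9]
[[ 0.50205902 -0.19211326  0.005     ]] [[327.51900112 243.97553483]]
```

View pics/w28.png

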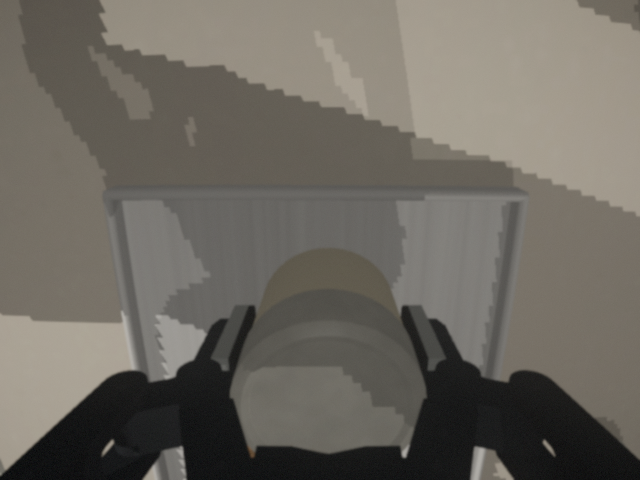

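Call:
arm_command:
  steps:
    - [0, 0, -1, 0, 0, 0, 0.6]
    - [0, 0, -4, 0, 0, 0, 0.6]
    - [0, 0, -8, 0, 0, 0, 0.6]
    - [0, 0, -12, 0, 0, 0, 0.6]
    - [0, 0, -16, 0, 0, 0, 0.6]
    - [3, 0, -19, 0, 0, -0.12, 0.6]
    - [7, 0, -20, 0, 0, -0.24, 0.6]
    - [11, 0, -20, 0, 0, -0.36, 0.6]

```text
clock: 24.68
position: [0.5049, -0.1098, 0.2206]
tcp_rot: [0.003, 0.57, 0.822, 0.002]
wrist_force: [1.9, 0.5, -3.2]
gripper_width: 0.0536
```

```bash
python3 - <<'E'
from h import *
to([.504,.285,.19],np.pi/2-.04)
E
```

```text
clock 24.68 pos [ 0.5049 -0.1098  0.2206] move [37.01 13.75  3.06] [ 0.004  0.006 -1.172] rows>= 9.496711383752904 9.381291551680134 w 0.0536 F [ 1.9  0.5 -3.2]
```

Call:
arm_command:
  steps:
    - [3, 1.1, 0, 0.001, 0.001, -0.12, 0.6]
    - [6.8, 2.5, 0, 0.001, 0.001, -0.24, 0.6]
    - [10.6, 3.9, 0, 0.002, 0.002, -0.36, 0.6]
    - [14.4, 5.3, 0, 0.002, 0.003, -0.48, 0.6]
    - [18.2, 6.8, 0, 0.002, 0.003, -0.6, 0.6]
    - [22, 8.2, 0.5, 0.003, 0.004, -0.72, 0.6]
    - [25.8, 9.6, 1, 0.003, 0.005, -0.84, 0.6]
    - [29.6, 11, 1.5, 0.003, 0.005, -0.96, 0.6]

```text
clock: 25.35
position: [0.5035, 0.2075, 0.206]
tcp_rot: [0.001, 0.123, 0.992, 0.001]
wrist_force: [1.4, -0.5, -1.4]
gripper_width: 0.0538
```

```bash
python3 - <<'E'
from h import *
to([.504,.285,.19],np.pi/2-.04)
E
```

```text
clock 25.35 pos [0.5035 0.2075 0.206 ] move [1.85 7.53 1.61] [ 0.001  0.001 -0.207] rows>= 1.8985896857325917 1.6561707819245801 w 0.0538 F [ 1.4 -0.5 -1.4]
```

Call:
arm_command:
  steps:
    - [0.8, 3.2, 0.5, 0, 0, -0.1, 0.6]
    - [1.7, 6.5, 1, 0, 0, -0.2, 0.6]
    - [1.85, 7.5, 1.6, 0.001, 0.001, -0.207, 0.6]
    - [1.85, 7.5, 1.6, 0.001, 0.001, -0.207, 0.6]
    - [1.85, 7.5, 1.6, 0.001, 0.001, -0.207, 0.6]
    - [1.85, 7.5, 1.6, 0.001, 0.001, -0.207, 0.6]
    - [1.85, 7.5, 1.6, 0.001, 0.001, -0.207, 0.6]

```text
clock: 25.93
position: [0.5045, 0.2829, 0.1906]
tcp_rot: [0.0, 0.021, 1.0, -0.0]
wrist_force: [0.1, -0.1, -1.8]
gripper_width: 0.0535
```

```bash
python3 - <<'E'
from h import *
to([.504,.285,.05],np.pi/2-.04);c=snap('wrist','w30')
E
```

```text
clock 25.93 pos [0.5045 0.2829 0.1906] move [ 0.07  0.21 14.06] [-0.     0.001 -0.003] rows>= 3.3723621975397085 0.024358742286005958 w 0.0535 F [ 0.1 -0.1 -1.8]
```

View pics/w30.png

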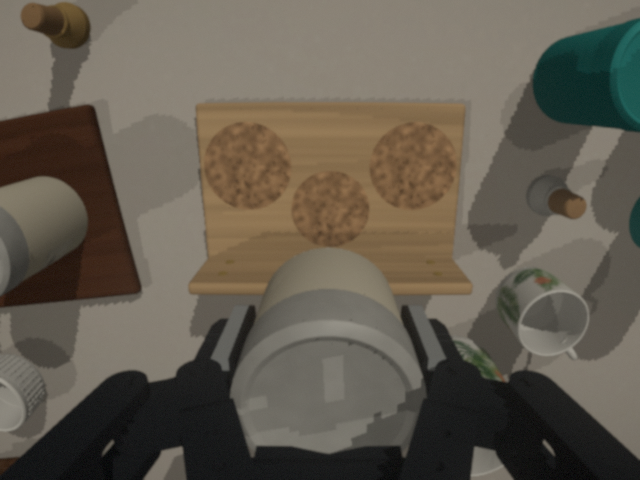

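```bash
python3 - <<'E'
from h import *
c=load('w30');f=lambda u,v,z: plane(c,[(u,v)],z)[0].round(4)
print(f(247.5,165.5,.01),f(415,165.5,.01),f(330.5,209,.01))
E
```

```text
[0.4672 0.2221 0.01  ] [0.4726 0.3513 0.01  ] [0.5044 0.2847 0.01  ]
```

Call:
arm_command:
  steps:
    - [0.05, 0.2, 3, 0, 0, 0, 0.6]
    - [0.05, 0.2, 7, 0, 0, 0, 0.6]
    - [0.05, 0.2, 11, 0, 0, 0, 0.6]
    - [0.05, 0.2, 15, 0, 0, 0, 0.6]
    - [0.05, 0.2, 15.5, 0, 0, 0, 0.6]
    - [0.05, 0.2, 15.5, 0, 0, 0, 0.6]
    - [0.05, 0.2, 15.5, 0, 0, 0, 0.6]
    - [0.05, 0.2, 15.5, 0, 0, 0, 0.6]

```text
clock: 26.65
position: [0.5062, 0.2859, 0.0385]
tcp_rot: [0.002, 0.022, 1.0, 0.001]
wrist_force: [-0.3, 0.5, -2.6]
gripper_width: 0.0532
```

```bash
python3 - <<'E'
from h import *
to([.504,.285,.0226],np.pi/2-.04);c=snap('wrist','w31')
E
```

```text
clock 26.65 pos [0.5062 0.2859 0.0385] move [ 0.22 -0.1   1.59] [ 0.003  0.005 -0.003] rows>= 0.38623099473164035 0.04979692152820102 w 0.0532 F [-0.3  0.5 -2.6]
```

View pics/w31.png

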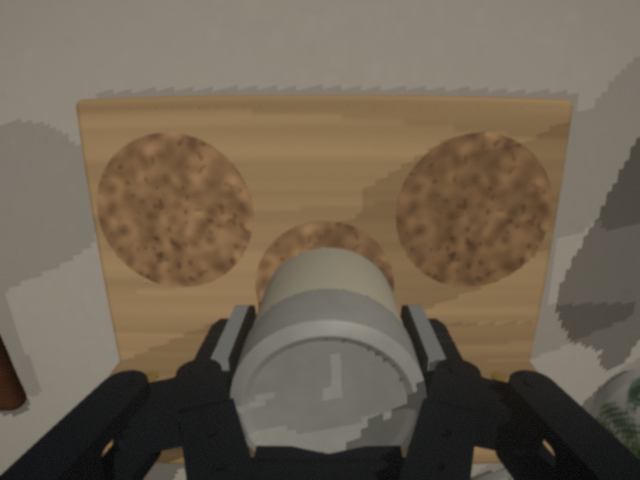

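Call:
arm_command:
  steps:
    - [0.2, -0.1, 0.5, 0.003, 0.005, 0, 0.6]
    - [0.2, -0.1, 1, 0.003, 0.005, 0, 0.6]
    - [0.2, -0.1, 1.3, 0.003, 0.005, 0, 0.6]
    - [0.2, -0.1, 1.3, 0.003, 0.005, 0, 0.6]
    - [0.2, -0.1, 1.3, 0.003, 0.005, 0, 0.6]
    - [0.2, -0.1, 1.3, 0.003, 0.005, 0, 0.6]

```text
clock: 27.2
position: [0.5041, 0.2851, 0.0255]
tcp_rot: [-0.0, 0.022, 1.0, -0.0]
wrist_force: [-0.9, 0.7, -0.6]
gripper_width: 0.0536
```

```bash
python3 - <<'E'
from h import *
to([.504,.285,.0226],np.pi/2-.04);c=snap('wrist','w32')
b=cv2.resize(c['image'][100:320,180:480],None,fx=2.6,fy=2.6,interpolation=cv2.INTER_CUBIC);cv2.imwrite('pics/w32z.png',b[:,:,::-1])
E
```

```text
clock 27.20 pos [0.5041 0.2851 0.0255] move [ 0.01 -0.01  0.29] [-0.    -0.    -0.003] rows>= 0.07032055879291901 0.026487500716812204 w 0.0536 F [-0.9  0.7 -0.6]
```

View pics/w32z.png

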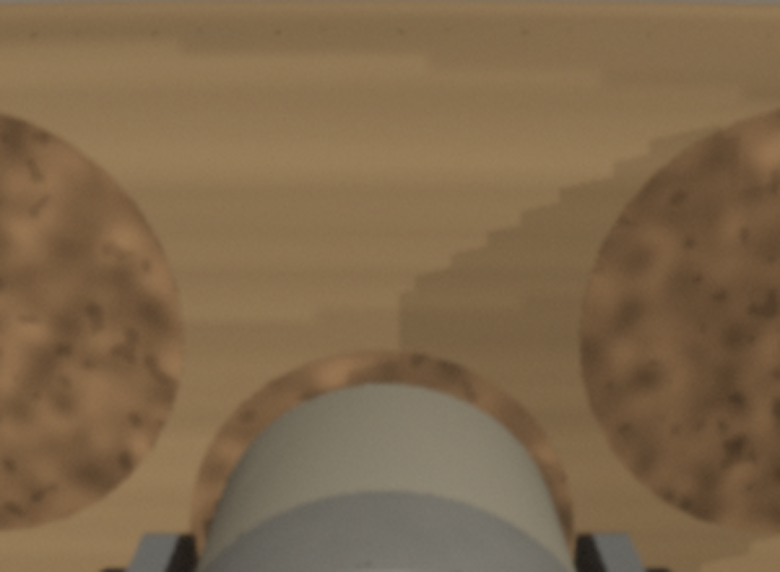

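```bash
python3 - <<'E'
from h import *
c=load('w32');f=lambda u,v,z: plane(c,[(180+u/2.6,100+v/2.6)],z)[0].round(4)
print('spot front',f(382,350,.01),'L',f(192,510,.01),'R',f(572,510,.01),'tin front',f(388,383,.013))
E
```

```text
spot front [0.4741 0.2857 0.01  ] L [0.4996 0.2541 0.01  ] R [0.5022 0.315  0.01  ] tin front [0.4784 0.2865 0.013 ]
```

Call:
arm_command:
  steps:
    - [0.1, -0.07, 0.15, 0, 0, 0, 0.6]
    - [0.1, -0.07, 0.3, 0, 0, 0, 0.6]
    - [0.1, -0.07, 0.35, 0, 0, 0, 0.6]
    - [0.1, -0.07, 0.35, 0, 0, 0, 0.6]

```text
clock: 27.58
position: [0.5032, 0.2844, 0.0226]
tcp_rot: [-0.0, 0.022, 1.0, -0.0]
wrist_force: [-2.3, -0.8, 5.2]
gripper_width: 0.0538
```

Contact. I'll release, rise and look.

Call:
arm_command:
  steps:
    - [0, 0, 0, 0, 0, 0, 0.3]
    - [0, 0, 0, 0, 0, 0, 0]
    - [0, 0, 0, 0, 0, 0, 0]
    - [0, 0, 0, 0, 0, 0, 0]
    - [0, 0, -3, 0, 0, 0, 0]
    - [0, 0, -7, 0, 0, 0, 0]
    - [0, 0, -11, 0, 0, 0, 0]
    - [0, 0, -15, 0, 0, 0, 0]

```text
clock: 28.25
position: [0.5029, 0.2841, 0.174]
tcp_rot: [-0.0, 0.022, 1.0, -0.0]
wrist_force: [0.6, 0.3, -0.1]
gripper_width: 0.0853
```

Call:
arm_command:
  steps:
    - [0, 0, -2, 0, 0, 0, 0]
    - [0, 0, -2, 0, 0, 0, 0]
    - [0, 0, -2, 0, 0, 0, 0]

```text
clock: 28.5
position: [0.5035, 0.2846, 0.1955]
tcp_rot: [0.001, 0.022, 1.0, 0.001]
wrist_force: [-0.3, -0.7, -0.7]
gripper_width: 0.0853
```

```bash
python3 - <<'E'
from h import *
c=snap('wrist','w33'); to([.4999,.052,.22],-.045)
E
```

```text
clock 28.55 pos [0.5027 0.2841 0.1939] move [ -0.73 -23.2   -2.6 ] [-1.000e-03 -0.000e+00  1.572e+00] rows>= 5.601701057268239 12.58308699914883 w 0.0857 F [ 0.7 -0.4 -1.4]
```

View pics/w33.png

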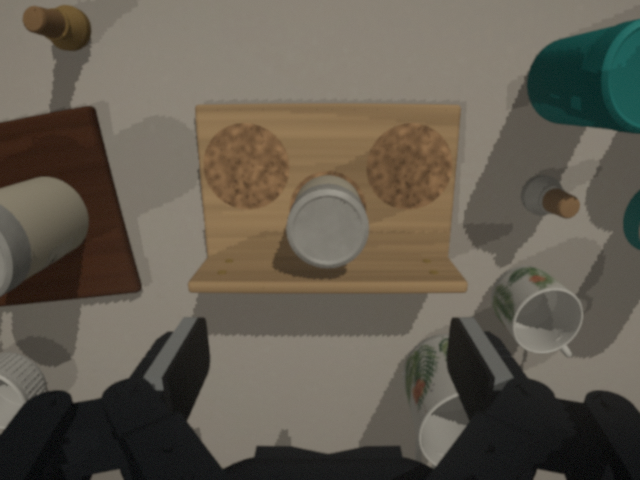

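Call:
arm_command:
  steps:
    - [0, -2, -1, 0, 0, 0.12, 0]
    - [-0.1, -5, -2.6, 0, 0, 0.24, 0]
    - [-0.2, -8, -2.6, 0, 0, 0.36, 0]
    - [-0.3, -11, -2.6, 0, 0, 0.48, 0]
    - [-0.4, -14, -2.6, 0, 0, 0.6, 0]
    - [-0.5, -17, -2.6, 0, 0, 0.72, 0]
    - [-0.6, -20, -2.6, 0, 0, 0.84, 0]
    - [-0.7, -22.9, -2.6, 0, 0, 0.96, 0]

```text
clock: 29.22
position: [0.4985, 0.0533, 0.2183]
tcp_rot: [-0.001, 0.484, 0.875, -0.002]
wrist_force: [-0.7, -0.6, -1.0]
gripper_width: 0.0855
```

Call:
arm_command:
  steps:
    - [0, 0, 0, 0, 0, 0.12, 0]
    - [0, 0, 0, 0, 0, 0.24, 0]
    - [0, 0, 0, 0, 0, 0.36, 0]
    - [0, 0, 0, 0, 0, 0.48, 0]
    - [0, 0, 0, 0, 0, 0.6, 0]
    - [0, 0, 0, 0, 0, 0.62, 0]

```text
clock: 29.72
position: [0.4976, 0.0531, 0.2166]
tcp_rot: [-0.001, 0.729, 0.684, -0.004]
wrist_force: [0.1, -0.2, 0.3]
gripper_width: 0.0855
```

```bash
python3 - <<'E'
from h import *
to([.5,.0567,.13],-.047)
E
```

```text
clock 29.72 pos [0.4976 0.0531 0.2166] move [0.41 0.27 8.65] [-0.006  0.004 -0.017] rows>= 2.078673699217114 0.1501090597319454 w 0.0855 F [ 0.1 -0.2  0.3]
```

Call:
arm_command:
  steps:
    - [0.4, 0.25, 2, -0.006, 0.004, -0.017, 0]
    - [0.4, 0.25, 5.5, -0.006, 0.004, -0.017, 0]
    - [0.4, 0.25, 7, -0.006, 0.004, -0.017, 0]
    - [0.4, 0.25, 7, -0.006, 0.004, -0.017, 0]
    - [0.4, 0.25, 7, -0.006, 0.004, -0.017, 0]
    - [0.4, 0.25, 7, -0.006, 0.004, -0.017, 0]

```text
clock: 30.22
position: [0.5003, 0.0565, 0.147]
tcp_rot: [-0.0, 0.723, 0.691, 0.0]
wrist_force: [0.2, -0.3, -0.1]
gripper_width: 0.0853
```

```bash
python3 - <<'E'
from h import *
to([.5,.0567,.0562],-.047);snap('wrist','w34')
E
```

```text
clock 30.22 pos [0.5003 0.0565 0.147 ] move [ 0.01 -0.03  9.08] [-0.    -0.     0.001] rows>= 2.1780344219154464 0.006206366519862161 w 0.0853 F [ 0.2 -0.3 -0.1]
```

View pics/w34.png

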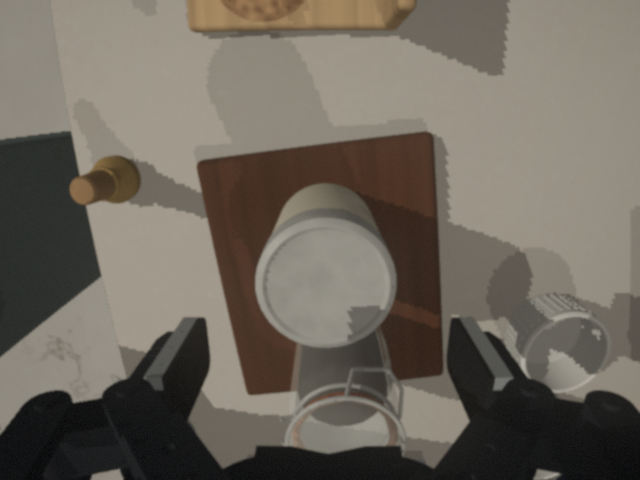

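Call:
arm_command:
  steps:
    - [-3, 0.2, -3, 0, 0, 0, 0]
    - [-6, 0.3, -3, 0, 0, 0, 0]
    - [-8.3, 0.3, -3, 0, 0, 0, 0]
    - [-8.3, 0.3, -3, 0, 0, 0, 0]
    - [-8.3, 0.3, -3, 0, 0, 0, 0]
    - [-8.3, 0.3, -3, 0, 0, 0, 0]

```text
clock: 30.77
position: [0.5001, -0.0259, 0.1782]
tcp_rot: [0.0, 0.723, 0.691, 0.001]
wrist_force: [-0.3, 0.2, 0.4]
gripper_width: 0.0852
```

```bash
python3 - <<'E'
from h import *
to([.5061,-.026,.0625],-.047);snap('wrist','w35')
E
```

```text
clock 30.77 pos [ 0.5001 -0.0259  0.1782] move [-1.000e-02  5.700e-01  1.157e+01] [ 0.002 -0.002  0.001] rows>= 2.777460025361526 0.023040900373726598 w 0.0852 F [-0.3  0.2  0.4]
```

View pics/w35.png

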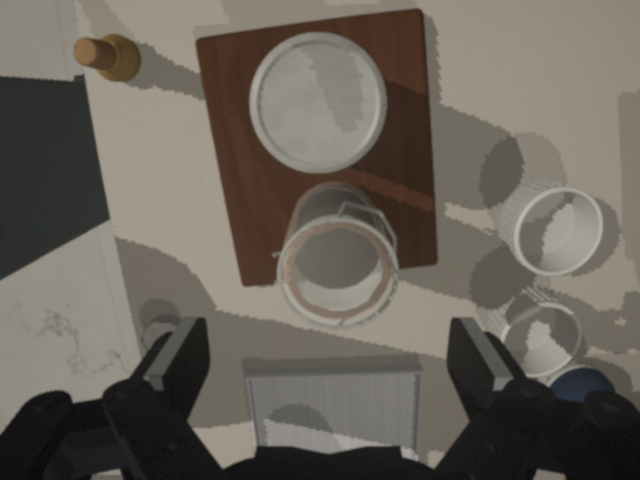

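Call:
arm_command:
  steps:
    - [0, 0.6, 1, 0.002, -0.002, 0, 0]
    - [0, 0.6, 3, 0.002, -0.002, 0, 0]
    - [0, 0.6, 7, 0.002, -0.002, 0, 0]
    - [0, 0.6, 10.5, 0.002, -0.002, 0, 0]
    - [0, 0.6, 11.5, 0.002, -0.002, 0, 0]
    - [0, 0.6, 11.5, 0.002, -0.002, 0, 0]
    - [0, 0.6, 11.5, 0.002, -0.002, 0, 0]
    - [0, 0.6, 11.5, 0.002, -0.002, 0, 0]

```text
clock: 31.48
position: [0.5076, -0.0254, 0.0646]
tcp_rot: [0.001, 0.723, 0.691, 0.001]
wrist_force: [0.9, 0.4, 0.2]
gripper_width: 0.0853
```

```bash
python3 - <<'E'
from h import *
to([.5061,-.026,.062],-.047);snap('wrist','w36')
E
```

```text
clock 31.48 pos [ 0.5076 -0.0254  0.0646] move [-0.07 -0.15  0.26] [0.002 0.    0.002] rows>= 0.07362591704302941 0.024049522175989844 w 0.0853 F [0.9 0.4 0.2]
```

View pics/w36.png

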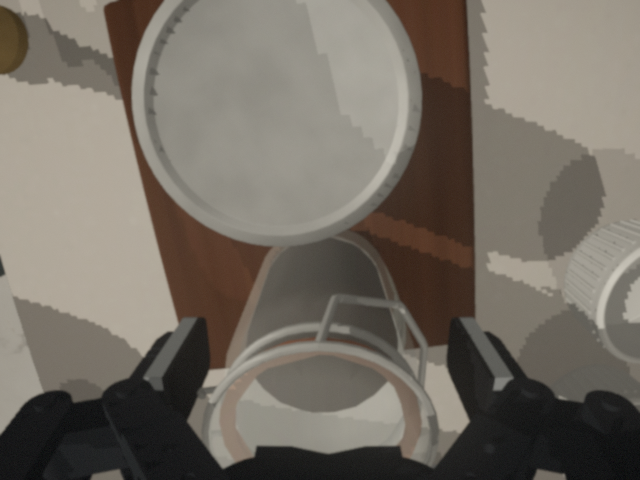

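Call:
arm_command:
  steps:
    - [-0.05, -0.15, 0.2, 0.002, 0, 0, 0]
    - [-0.05, -0.15, 0.2, 0.002, 0, 0, 0]
    - [-0.05, -0.15, 0.2, 0.002, 0, 0, 0.15]
    - [-0.05, -0.15, 0.2, 0.002, 0, 0, 0.3]
    - [-0.05, -0.15, 0.2, 0.002, 0, 0, 0.5]
    - [-0.05, -0.15, 0.2, 0.002, 0, 0, 0.5]
    - [-0.05, -0.15, 0.2, 0.002, 0, 0, 0.5]
    - [-0.05, -0.15, 0.2, 0.002, 0, 0, 0.5]
  force: 50

```text
clock: 32.2
position: [0.5062, -0.0257, 0.0636]
tcp_rot: [0.0, 0.723, 0.691, 0.001]
wrist_force: [-3.4, 0.6, 10.8]
gripper_width: 0.0625
```

```bash
python3 - <<'E'
from h import *
to([.5061,-.026,.062],-.047)
E
```

```text
clock 32.20 pos [ 0.5062 -0.0257  0.0636] move [-0.03 -0.01  0.16] [ 0.001 -0.001  0.002] rows>= 0.03927277964899121 0.01883775520876812 w 0.0625 F [-3.4  0.6 10.8]
```

Call:
arm_command:
  steps:
    - [0, 0, -1, 0, 0, 0, 0.5]
    - [0, 0, -4, 0, 0, 0, 0.5]
    - [0, 0, -8, 0, 0, 0, 0.5]
    - [0, 0, -12, 0, 0, 0, 0.5]
    - [0, 0, -15, 0, 0, 0, 0.5]
    - [0, 0, -17, 0, 0, 0, 0.5]
    - [2, -0.4, -17, 0, 0, 0, 0.5]
    - [5, -0.9, -17, 0, 0, 0, 0.5]

```text
clock: 32.87
position: [0.4998, 0.0218, 0.2357]
tcp_rot: [0.001, 0.725, 0.689, 0.002]
wrist_force: [-0.4, 0.2, -3.8]
gripper_width: 0.0624
```

```bash
python3 - <<'E'
from h import *
to([.4682,.2274,.20],-.047)
E
```

```text
clock 32.87 pos [0.4998 0.0218 0.2357] move [20.37 -4.22  3.57] [ 0.004 -0.001 -0.004] rows>= 5.061064933287959 0.04635847541501665 w 0.0624 F [-0.4  0.2 -3.8]
```

Call:
arm_command:
  steps:
    - [3.5, -0.7, 0.5, 0.004, 0, 0, 0.5]
    - [7.5, -1.5, 1, 0.004, 0, 0, 0.5]
    - [11.5, -2.4, 1.5, 0.004, 0, 0, 0.5]
    - [15.5, -3.2, 2, 0.004, 0, 0, 0.5]
    - [19, -3.9, 3, 0.004, 0, 0, 0.5]
    - [20.4, -4.2, 3.6, 0.004, 0, 0, 0.5]
    - [20.4, -4.2, 3.6, 0.004, 0, 0, 0.5]
    - [20.4, -4.2, 3.6, 0.004, 0, 0, 0.5]

```text
clock: 33.53
position: [0.4676, 0.2278, 0.1992]
tcp_rot: [-0.0, 0.724, 0.69, -0.001]
wrist_force: [0.6, -1.5, -3.2]
gripper_width: 0.0623
```

```bash
python3 - <<'E'
from h import *
to([.4682,.2274,.085],-.047);snap('wrist','w37')
E
```

```text
clock 33.53 pos [0.4676 0.2278 0.1992] move [-0.03  0.08 11.42] [-0.001  0.001 -0.002] rows>= 2.739138037818008 0.019006556262621068 w 0.0623 F [ 0.6 -1.5 -3.2]
```

View pics/w37.png

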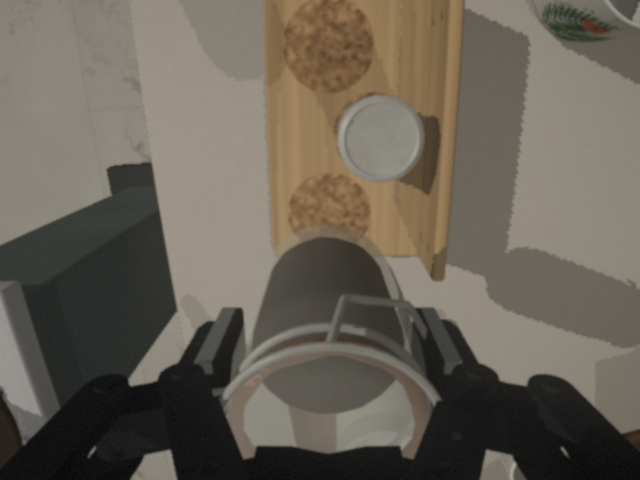

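Call:
arm_command:
  steps:
    - [0, 0.1, 3, 0, 0, 0, 0.5]
    - [0, 0.1, 7, 0, 0, 0, 0.5]
    - [0, 0.1, 10.5, 0, 0, 0, 0.5]
    - [0, 0.1, 12, 0, 0, 0, 0.5]
    - [0, 0.1, 12.2, 0, 0, 0, 0.5]
    - [0, 0.1, 12.2, 0, 0, 0, 0.5]
    - [0, 0.1, 12.2, 0, 0, 0, 0.5]
    - [0, 0.1, 12.2, 0, 0, 0, 0.5]

```text
clock: 34.25
position: [0.4707, 0.2265, 0.0795]
tcp_rot: [0.001, 0.725, 0.688, 0.001]
wrist_force: [-0.9, -0.4, -3.6]
gripper_width: 0.0622
```

```bash
python3 - <<'E'
from h import *
to([.4682,.2274,.0616],-.047);snap('wrist','w38')
E
```

```text
clock 34.25 pos [0.4707 0.2265 0.0795] move [ 0.07 -0.26  1.79] [ 0.002 -0.001 -0.005] rows>= 0.43328776671877983 0.04632942455606626 w 0.0622 F [-0.9 -0.4 -3.6]
```

View pics/w38.png

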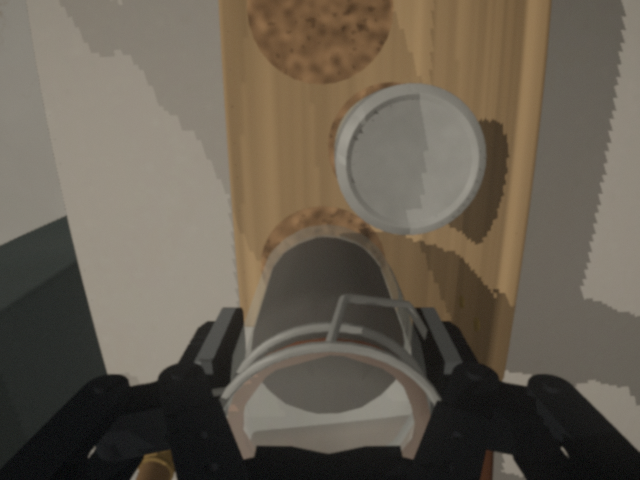

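Call:
arm_command:
  steps:
    - [0.07, -0.25, 0, 0.002, 0, 0, 0.5]
    - [0.07, -0.25, 0.6, 0.002, 0, 0, 0.5]
    - [0.07, -0.25, 1.2, 0.002, 0, 0, 0.5]
    - [0.07, -0.25, 1.4, 0.002, 0, 0, 0.5]
    - [0.07, -0.25, 1.4, 0.002, 0, 0, 0.5]
    - [0.07, -0.25, 1.4, 0.002, 0, 0, 0.5]
    - [0.07, -0.25, 1.4, 0.002, 0, 0, 0.5]
    - [0.07, -0.25, 1.4, 0.002, 0, 0, 0.5]

```text
clock: 34.97
position: [0.4682, 0.2276, 0.0654]
tcp_rot: [-0.0, 0.725, 0.689, 0.001]
wrist_force: [0.2, -0.4, -3.4]
gripper_width: 0.0619
```

```bash
python3 - <<'E'
from h import *
to([.4682,.2274,.0616],-.047)
E
```

```text
clock 34.97 pos [0.4682 0.2276 0.0654] move [-0.02  0.    0.38] [ 0.    -0.001 -0.005] rows>= 0.0920634397420273 0.039936708622829206 w 0.0619 F [ 0.2 -0.4 -3.4]
```

Call:
arm_command:
  steps:
    - [0, 0, 0.2, 0, 0, -0.003, 0.5]
    - [0, 0, 0.35, 0, 0, -0.003, 0.5]
    - [0, 0, 0.42, 0, 0, -0.003, 0.5]
    - [0, 0, 0.42, 0, 0, -0.003, 0.5]
    - [0, 0, 0.42, 0, 0, -0.003, 0.5]

```text
clock: 35.38
position: [0.4683, 0.2278, 0.0617]
tcp_rot: [-0.0, 0.724, 0.69, 0.001]
wrist_force: [-2.9, -0.7, 4.5]
gripper_width: 0.0622
```

```bash
python3 - <<'E'
from h import *
to([.4682,.2274,.0616],-.047); snap('wrist','w39')
E
```

```text
clock 35.38 pos [0.4683 0.2278 0.0617] move [-0.04 -0.01  0.01] [ 0.001 -0.002 -0.002] rows>= 0.01098151507187958 0.019932358773941068 w 0.0622 F [-2.9 -0.7  4.5]
```

View pics/w39.png

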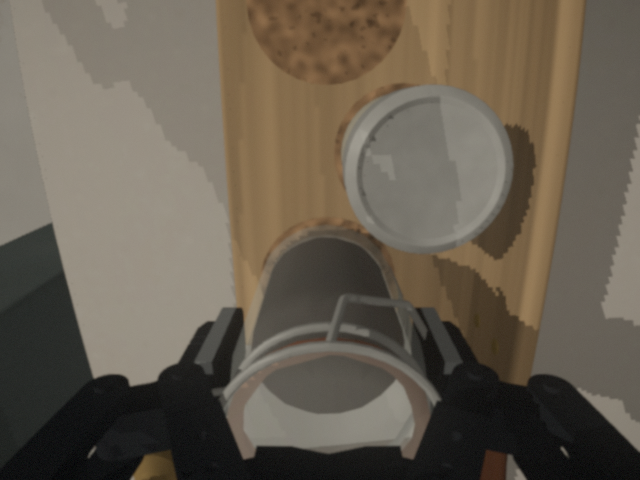

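Call:
arm_command:
  steps:
    - [0, 0, 0, 0, 0, 0, 0.2]
    - [0, 0, 0, 0, 0, 0, 0]
    - [0, 0, 0, 0, 0, 0, 0]
    - [0, 0, 0, 0, 0, 0, 0]
    - [0, 0, -3, 0, 0, 0, 0]
    - [0, 0, -7, 0, 0, 0, 0]
    - [0, 0, -11, 0, 0, 0, 0]
    - [0, 0, -14, 0, 0, 0, 0]

```text
clock: 36.1
position: [0.4689, 0.2274, 0.2046]
tcp_rot: [-0.0, 0.724, 0.689, 0.002]
wrist_force: [1.2, 0.5, -1.5]
gripper_width: 0.0858
```

```bash
python3 - <<'E'
from h import *
to([.5,.0567,.18],-.047); snap('wrist','w40')
E
```

```text
clock 36.10 pos [0.4689 0.2274 0.2046] move [-16.9    3.95   2.42] [ 0.002 -0.003 -0.002] rows>= 4.202903232244739 0.03451715990326429 w 0.0858 F [ 1.2  0.5 -1.5]
```

View pics/w40.png

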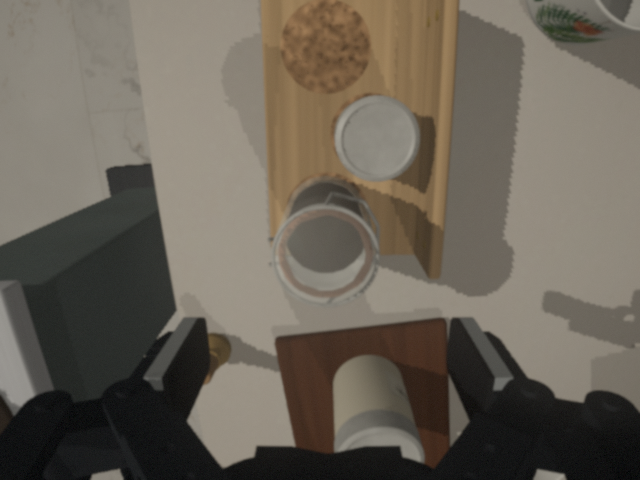

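The jar is back in place. Next is the tall tin.

Call:
arm_command:
  steps:
    - [-3, 0.7, -1, 0, 0, 0, 0]
    - [-7, 1.6, -1, 0, 0, 0, 0]
    - [-11, 2.6, 0, 0, 0, 0, 0]
    - [-15, 3.5, 1, 0, 0, 0, 0]
    - [-16.9, 3.9, 2, 0.002, -0.003, 0, 0]
    - [-16.9, 3.9, 2.4, 0.002, -0.003, 0, 0]
    - [-16.9, 3.9, 2.4, 0.002, -0.003, 0, 0]
    - [-16.9, 3.9, 2.4, 0.002, -0.003, 0, 0]

```text
clock: 36.82
position: [0.502, 0.0588, 0.1845]
tcp_rot: [0.0, 0.724, 0.689, 0.004]
wrist_force: [-0.2, 0.0, -0.7]
gripper_width: 0.0855
```

```bash
python3 - <<'E'
from h import *
to([.5,.0567,.0558],-.047)
E
```

```text
clock 36.82 pos [0.502  0.0588 0.1845] move [-0.28 -0.26 12.87] [ 0.006 -0.005 -0.003] rows>= 3.087020480070624 0.06156242725105459 w 0.0855 F [-0.2  0.  -0.7]
```

Call:
arm_command:
  steps:
    - [-0.2, -0.2, 3, 0.006, -0.005, 0, 0]
    - [-0.2, -0.2, 6, 0.006, -0.005, 0, 0]
    - [-0.2, -0.2, 9.5, 0.006, -0.005, 0, 0]
    - [-0.2, -0.2, 12, 0.006, -0.005, 0, 0]
    - [-0.2, -0.2, 12.4, 0.006, -0.005, 0, 0]
    - [-0.2, -0.2, 12.4, 0.006, -0.005, 0, 0]
    - [-0.2, -0.2, 12.4, 0.006, -0.005, 0, 0]
    - [-0.2, -0.2, 12.4, 0.006, -0.005, 0, 0]

```text
clock: 37.48
position: [0.5019, 0.0581, 0.0622]
tcp_rot: [0.001, 0.724, 0.69, 0.001]
wrist_force: [0.4, 0.2, -0.6]
gripper_width: 0.0853
```

```bash
python3 - <<'E'
from h import *
to([.5,.0567,.0558],-.047); snap('wrist','w41')
E
```

```text
clock 37.48 pos [0.5019 0.0581 0.0622] move [-0.15 -0.19  0.64] [ 0.002 -0.001 -0.002] rows>= 0.16487378722240642 0.02442554986501904 w 0.0853 F [ 0.4  0.2 -0.6]
```

View pics/w41.png

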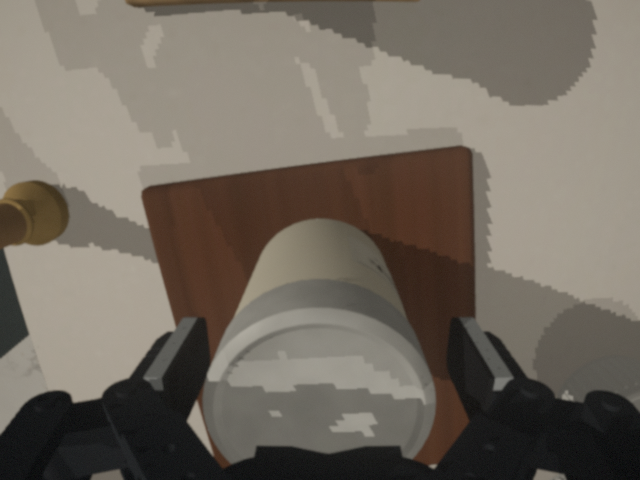

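Call:
arm_command:
  steps:
    - [-0.15, -0.2, 0.3, 0.002, 0, 0, 0]
    - [-0.15, -0.2, 0.6, 0.002, 0, 0, 0]
    - [-0.15, -0.2, 0.6, 0.002, 0, 0, 0]
    - [-0.15, -0.2, 0.6, 0.002, 0, 0, 0.15]
    - [-0.15, -0.2, 0.6, 0.002, 0, 0, 0.3]
    - [-0.15, -0.2, 0.6, 0.002, 0, 0, 0.5]
    - [-0.15, -0.2, 0.6, 0.002, 0, 0, 0.5]
    - [-0.15, -0.2, 0.6, 0.002, 0, 0, 0.5]
  force: 40

```text
clock: 38.2
position: [0.4997, 0.0566, 0.0566]
tcp_rot: [-0.0, 0.724, 0.689, 0.0]
wrist_force: [-2.4, 0.5, 6.2]
gripper_width: 0.0655
```

```bash
python3 - <<'E'
from h import *
to([.5,.0567,.0558],-.047)
E
```

```text
clock 38.20 pos [0.4997 0.0566 0.0566] move [0.01 0.03 0.08] [ 0.    -0.001 -0.002] rows>= 0.020398104360815277 0.02003330755722005 w 0.0655 F [-2.4  0.5  6.2]
```

Call:
arm_command:
  steps:
    - [0, 0, -1, 0, 0, 0, 0.5]
    - [0, 0, -4, 0, 0, 0, 0.5]
    - [0, 0, -8, 0, 0, 0, 0.5]
    - [0, 0, -12, 0, 0, 0, 0.5]
    - [0, 0, -15, 0, 0, 0, 0.5]
    - [0, 0, -17, 0, 0, 0, 0.5]
    - [3, -0.3, -17, 0, 0, 0, 0.5]
    - [7, -0.7, -17, 0, 0, 0, 0.5]

```text
clock: 38.87
position: [0.4974, 0.1237, 0.2294]
tcp_rot: [0.001, 0.727, 0.687, 0.002]
wrist_force: [1.6, 0.6, -2.1]
gripper_width: 0.0656
```

```bash
python3 - <<'E'
from h import *
to([.4759,.3555,.20],-.047)
E
```

```text
clock 38.87 pos [0.4974 0.1237 0.2294] move [23.01 -3.46  2.97] [ 0.004 -0.002 -0.01 ] rows>= 5.625905832362803 0.08514679236217586 w 0.0656 F [ 1.6  0.6 -2.1]
```

Call:
arm_command:
  steps:
    - [3.5, -0.5, 0, 0.004, 0, -0.01, 0.5]
    - [7.5, -1.1, 0, 0.004, 0, -0.01, 0.5]
    - [11.5, -1.7, 0, 0.004, 0, -0.01, 0.5]
    - [15.5, -2.3, 0.5, 0.004, 0, -0.01, 0.5]
    - [19.5, -2.9, 1.5, 0.004, -0.002, -0.01, 0.5]
    - [23, -3.5, 2.5, 0.004, -0.002, -0.01, 0.5]
    - [23, -3.5, 3, 0.004, -0.002, -0.01, 0.5]
    - [23, -3.5, 3, 0.004, -0.002, -0.01, 0.5]

```text
clock: 39.53
position: [0.4734, 0.3573, 0.198]
tcp_rot: [-0.0, 0.722, 0.692, -0.002]
wrist_force: [0.2, -1.0, -2.8]
gripper_width: 0.0656
```

```bash
python3 - <<'E'
from h import *
to([.4759,.3555,.08],-.047)
E
```

```text
clock 39.53 pos [0.4734 0.3573 0.198 ] move [-0.15  0.28 11.8 ] [-0.002  0.002  0.005] rows>= 2.831277599201607 0.04833013524529541 w 0.0656 F [ 0.2 -1.  -2.8]
```

Call:
arm_command:
  steps:
    - [-0.15, 0.2, 2, -0.002, 0.002, 0.003, 0.5]
    - [-0.15, 0.2, 6, -0.002, 0.002, 0.003, 0.5]
    - [-0.15, 0.2, 10, -0.002, 0.002, 0.003, 0.5]
    - [-0.15, 0.2, 12, -0.002, 0.002, 0.003, 0.5]
    - [-0.15, 0.2, 12, -0.002, 0.002, 0.003, 0.5]
    - [-0.15, 0.2, 12, -0.002, 0.002, 0.003, 0.5]
    - [-0.15, 0.2, 12, -0.002, 0.002, 0.003, 0.5]
    - [-0.15, 0.2, 12, -0.002, 0.002, 0.003, 0.5]

```text
clock: 40.2
position: [0.4767, 0.3559, 0.0805]
tcp_rot: [0.0, 0.723, 0.691, 0.002]
wrist_force: [1.2, 0.9, -2.1]
gripper_width: 0.0652
```

```bash
python3 - <<'E'
from h import *
to([.4759,.3555,.0546],-.047);snap('wrist','w42')
E
```

```text
clock 40.20 pos [0.4767 0.3559 0.0805] move [-0.05 -0.08  2.59] [ 0.003 -0.002  0.001] rows>= 0.622112742031124 0.028886948974448188 w 0.0652 F [ 1.2  0.9 -2.1]
```

View pics/w42.png

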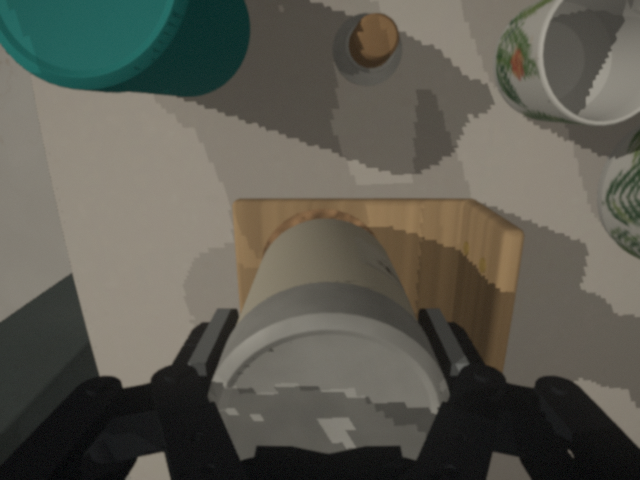

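Call:
arm_command:
  steps:
    - [-0.05, -0.08, 0.7, 0.003, -0.002, 0, 0.5]
    - [-0.05, -0.08, 1.4, 0.003, -0.002, 0, 0.5]
    - [-0.05, -0.08, 2, 0.003, -0.002, 0, 0.5]
    - [-0.05, -0.08, 2.2, 0.003, -0.002, 0, 0.5]
    - [-0.05, -0.08, 2.2, 0.003, -0.002, 0, 0.5]
    - [-0.05, -0.08, 2.2, 0.003, -0.002, 0, 0.5]
    - [-0.05, -0.08, 2.2, 0.003, -0.002, 0, 0.5]

```text
clock: 40.83
position: [0.4757, 0.3557, 0.0583]
tcp_rot: [-0.0, 0.723, 0.691, -0.0]
wrist_force: [0.3, -0.1, -2.4]
gripper_width: 0.0653
```

```bash
python3 - <<'E'
from h import *
to([.4759,.3555,.0546],-.047)
E
```

```text
clock 40.83 pos [0.4757 0.3557 0.0583] move [-0.01  0.02  0.37] [-0.001 -0.     0.002] rows>= 0.08979152586839227 0.013805076327287702 w 0.0653 F [ 0.3 -0.1 -2.4]
```

Call:
arm_command:
  steps:
    - [-0.02, 0.02, 0.2, 0, 0, 0, 0.5]
    - [-0.02, 0.02, 0.35, 0, 0, 0, 0.5]
    - [-0.02, 0.02, 0.4, 0, 0, 0, 0.5]
    - [-0.02, 0.02, 0.42, 0, 0, 0, 0.5]
    - [-0.02, 0.02, 0.42, 0, 0, 0, 0.5]

```text
clock: 41.25
position: [0.4761, 0.3555, 0.0547]
tcp_rot: [-0.0, 0.723, 0.691, 0.0]
wrist_force: [-1.6, -2.5, 4.8]
gripper_width: 0.0653
```

```bash
python3 - <<'E'
from h import *
to([.4759,.3555,.0546],-.047);snap('wrist','w43')
E
```

```text
clock 41.25 pos [0.4761 0.3555 0.0547] move [-0.   -0.02  0.01] [-0.    -0.001  0.001] rows>= 0.004951946926122145 0.013456286287718095 w 0.0653 F [-1.6 -2.5  4.8]
```

View pics/w43.png

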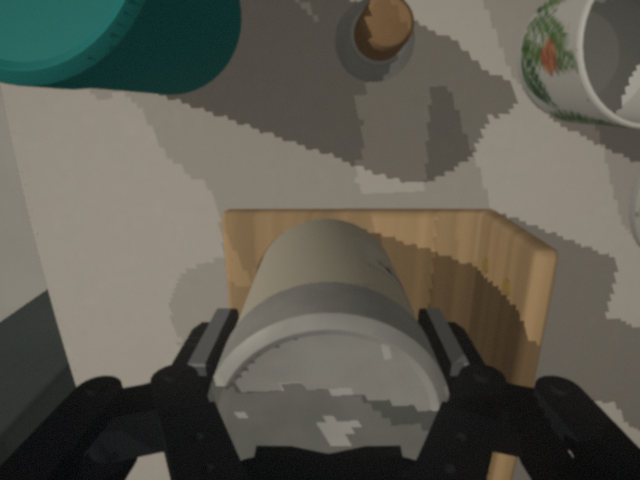

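This matches the original grip picture w5: rack corner at (225,210), tin base top at about row 219. I'll release and rise.

Call:
arm_command:
  steps:
    - [0, 0, 0, 0, 0, 0, 0.2]
    - [0, 0, 0, 0, 0, 0, 0]
    - [0, 0, 0, 0, 0, 0, 0]
    - [0, 0, 0, 0, 0, 0, 0]
    - [0, 0, -3, 0, 0, 0, 0]
    - [0, 0, -7, 0, 0, 0, 0]
    - [0, 0, -11, 0, 0, 0, 0]
    - [0, 0, -15, 0, 0, 0, 0]

```text
clock: 41.97
position: [0.4759, 0.355, 0.2061]
tcp_rot: [-0.0, 0.723, 0.691, -0.0]
wrist_force: [0.7, 0.3, 0.6]
gripper_width: 0.0854
```

Call:
arm_command:
  steps:
    - [0, 0, -4, 0, 0, 0, 0]
    - [0, 0, -6, 0, 0, 0, 0]
    - [0, 0, -6, 0, 0, 0, 0]
    - [0, 0, -6, 0, 0, 0, 0]
    - [0, 0, -6, 0, 0, 0, 0]

```text
clock: 42.38
position: [0.4754, 0.3548, 0.2651]
tcp_rot: [-0.0, 0.723, 0.691, -0.001]
wrist_force: [-0.8, -0.3, -0.3]
gripper_width: 0.0855
```

```bash
python3 - <<'E'
from h import *
c=snap('wrist','w44'); to([.4755,.349,.2577],-.045); snap('side','s44'); to([.49,-.26,.28],0)
E
```

```text
clock 42.43 pos [0.4752 0.3546 0.2645] move [-0.56  0.05  0.69] [-0.002  0.002 -0.001] rows>= 0.21267073741408504 0.025680829331617784 w 0.085 F [-0.2 -0.4 -0.2]
clock 42.48 pos [0.4753 0.3546 0.2644] move [-61.33   4.28  -1.43] [-0.003  0.002 -0.046] rows>= 14.747391539089524 0.3667188764324946 w 0.0852 F [-0.2  0.  -0.1]
```

View pics/w44.png

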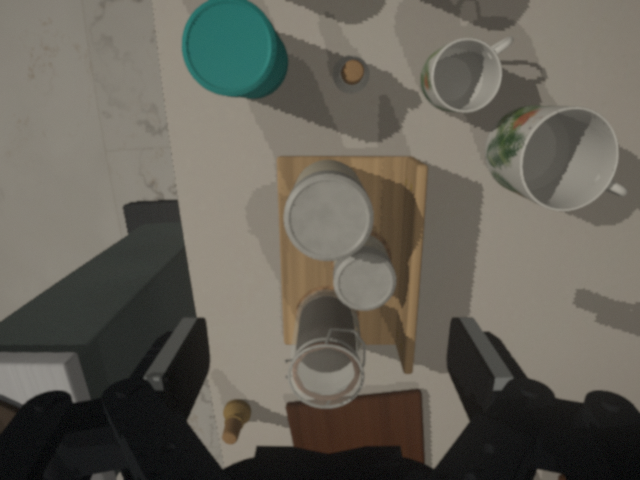

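View pics/s44.png

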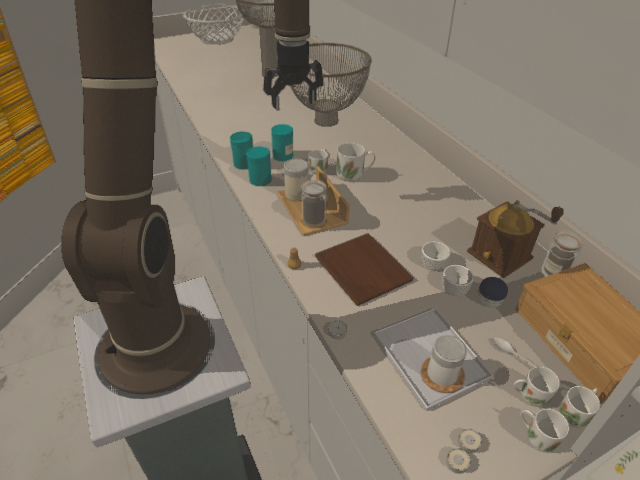

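```bash
python3 - <<'E'
from h import *
a=load('side0')['image'];b=load('s44')['image']
ga,gb=[cv2.cvtColor(x,cv2.COLOR_RGB2GRAY) for x in (a,b)]
for n,(x0,y0,x1,y1) in {'tall':(282,158,306,202),'jar':(300,182,328,230),'stopper':(285,243,303,272),'tealight':(324,318,350,340),'rack':(278,195,300,232)}.items():
    t=cv2.resize(ga[y0:y1,x0:x1],None,fx=4,fy=4,interpolation=cv2.INTER_CUBIC); s=cv2.resize(gb[y0-6:y1+6,x0-6:x1+6],None,fx=4,fy=4,interpolation=cv2.INTER_CUBIC)
    r=cv2.matchTemplate(s,t,cv2.TM_CCOEFF_NORMED);_,m,_,l=cv2.minMaxLoc(r);print(n,m,(l[0]-24)/4,(l[1]-24)/4)
o=np.hstack([cv2.resize(x[150:240,270:360],None,fx=4,fy=4,interpolation=cv2.INTER_CUBIC) for x in (a,b)]);cv2.imwrite('pics/cmp.png',o[:,:,::-1])
cv2.imwrite('pics/s44t.png',cv2.resize(b[300:420,360:510],None,fx=5,fy=5,interpolation=cv2.INTER_CUBIC)[:,:,::-1])
E
```

```text
tall 0.9652997851371765 0.0 0.0
jar 0.9698656797409058 0.0 0.0
stopper 0.9994231462478638 0.0 0.0
tealight 0.9893401861190796 0.0 0.0
rack 0.9968441724777222 0.0 0.0
```

View pics/cmp.png

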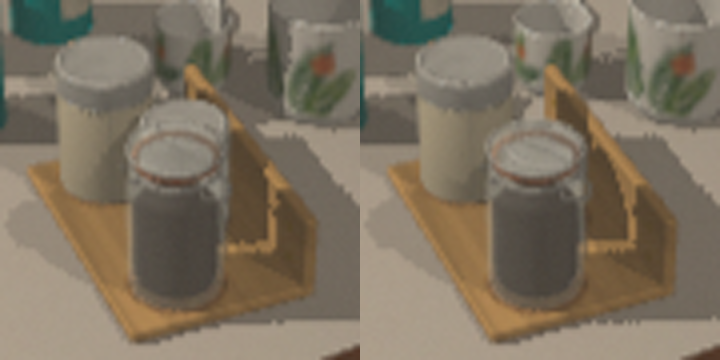

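View pics/s44t.png

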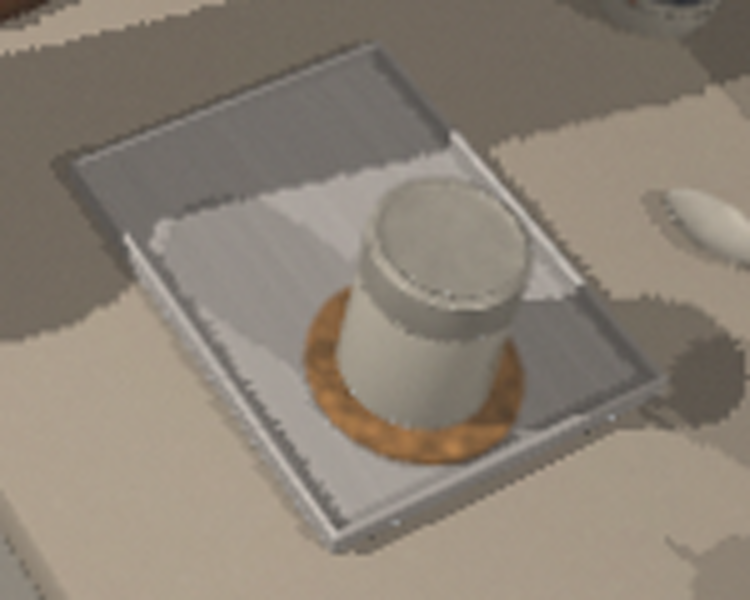

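```bash
python3 - <<'E'
from h import *
c=load('s44')
f=lambda u,v: plane(c,[(360+(u+.5)/5-.5,300+(v+.5)/5-.5)],.009)[0][:2].round(4)
for n,p in dict(cL=(305,357),cR=(524,380),cB=(432,464),tL=(337,372),tR=(492,388),tB=(425,429)).items(): print(n,f(*p))
# orange contour fit using outer edge points
im=cv2.resize(c['image'][300:420,360:510],None,fx=5,fy=5,interpolation=cv2.INTER_CUBIC)
h=cv2.cvtColor(im,cv2.COLOR_RGB2HSV); m=((h[...,1]>110)&(h[...,0]<20)&(h[...,0]>6)).astype(np.uint8)
k,_=cv2.findContours(m,0,cv2.CHAIN_APPROX_NONE); k=max(k,key=cv2.contourArea).reshape(-1,2)
P=np.array([f(*q) for q in k])*1000
(cx,cy),r=cv2.minEnclosingCircle(P.astype(np.float32)); print('coaster circle',cx,cy,r)
d=np.hypot(P[:,0]-cx,P[:,1]-cy); inn=P[d<r-6]; ang=np.arctan2(inn[:,1]-cy,inn[:,0]-cx)
# lower inner arc = tin base: camera-facing side (towards -y,-x)
sel=inn[(inn-[cx,cy])@np.array([-.45,-.9])>5]
A=np.c_[2*sel,np.ones(len(sel))];s=np.linalg.lstsq(A,(sel**2).sum(1),rcond=None)[0];print('tin base fit',s[:2],np.sqrt(s[2]+s[0]**2+s[1]**2),len(sel))
E
```

```text
cL [ 0.4538 -0.2946]
cR [ 0.5248 -0.3416]
cB [ 0.47   -0.3557]
tL [ 0.4611 -0.3059]
tR [ 0.5112 -0.3389]
tB [ 0.4767 -0.3421]
coaster circle 488.69189453125 -317.8032531738281 42.08963394165039
tin base fit [ 491.21603075 -315.3761049 ] 31.808297911534595 189
```

```bash
python3 - <<'E'
from h import *
c=snap('top','t45')
b=cv2.resize(c['image'][190:290,220:480],None,fx=3,fy=3,interpolation=cv2.INTER_CUBIC)
cv2.imwrite('pics/t45z.png',b[:,:,::-1])
cv2.imwrite('pics/t45t.png',cv2.resize(c['image'][190:260,395:475],None,fx=8,fy=8,interpolation=cv2.INTER_CUBIC)[:,:,::-1])
E
```

```text
(no output)
```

View pics/t45t.png

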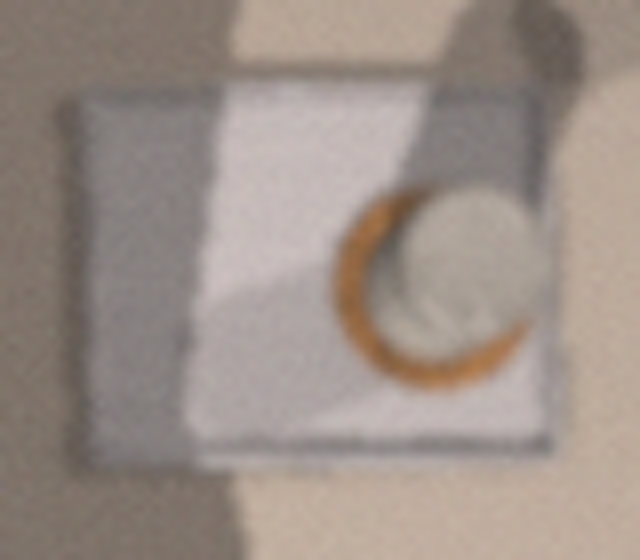

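View pics/t45z.png

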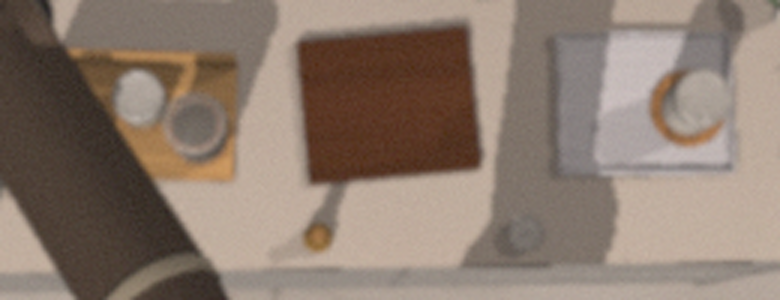

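```bash
python3 - <<'E'
from h import *
print(st()[0]['clock'], manip.hand_in())
E
```

```text
the job is handed in; nothing more can be done
42.5333 None
```

The swap is done and handed in at 42.5 s of robot time, well under the 128 s limit. The order was as asked:

1. The tall tin, then the jar, went onto the dark board.
2. The white tin went onto the coaster.
3. The smallest tin went onto the rear cork spot.
4. The jar, then the tall tin, went back to the poses where I had gripped them.

**Last checks**
- **Tall tin, jar, stopper and tealight:** a before/after comparison in the side view shows no shift, to about 0.25 px. Everything stands upright.
- **Smallest tin:** on the rear spot, within about 1 mm as measured just before release.
- **White tin:** centred to within about 1 mm in the wrist and top views.
- **Forces:** the highest wrist force I read at the end of a move was about 11 N, against the 120 N limit.

**Checks that disagreed**
- A circle fit in the side view put the white tin about 3 mm off the coaster's centre. The edge margins in that same view, and the other two views, suggest nearer 1 mm, so I left it.
- The three cameras differed by several mm in absolute position; the rack heights disagreed most in y. I placed things by relative measurements and by repeating the original grip poses instead.

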